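# Load and start the dry block heater

### The job

Get the dry block heater ready and start it: pack every tube block that is standing on the worktop into the heater's well, upright and flat on its floor, then turn the cover to match the four studs and slide it on until it rests on the shoulders of the posts. With the cover on, press the start key all the way down and let it go, and leave the other things on the worktop where they are.

Things in the scene. Friction and masses are not known exactly. Their poses are not given: they have to be found in the camera images.
- heater: dry block heater fixed to the worktop: white housing 128 (x) x 180 (y) mm, flat top at 61 mm with an open well and four posts; along its -x front a grey console, 42 mm high, out to x = -109 mm, with a blank display and the start key. Origin on the worktop under the well's centre; x points away from the console, y along the lanes. Place and yaw (up to 0.3 rad) vary.
- well (a point): centre of the well floor, 35 mm above the worktop, axes as the heater. The well spans x -46.5 to 46.5 and y -49 to 49 mm; its walls are 26 mm high. A rib 3 mm thick, 14 mm high along y at x = 0 parts it into two lanes 45 mm wide, centred on x = -24 and 24 mm. A lane holds blocks in a row along y, their x across the lane, as long as their thicknesses sum to under 98 mm.
- seat (a point): point 95 mm above the worktop over the well's centre, level with the shoulders of the four posts; axes as the heater; the cover's origin comes here. Posts at (x, y) = (-44, 68), (44, 68), (-24, -68), (24, -68) mm: the +y pair is wider apart. Each is 16 mm thick up to its shoulder, then a stud 8 mm thick, 20 mm long, tapered over its last 6 mm.
- cover: loose aluminium plate 116 (x) x 164 (y) x 5 mm, 0.26 kg, flat on the worktop, yaw up to 1.2 rad; origin at the centre of its underside. Four 11.5 mm holes at (x, y) = (-44, 68), (44, 68), (-24, -68), (24, -68) mm: fits one way round, axes as the seat's. Bar handle over the centre, 12 mm thick (x), 66 mm long (y), 22 to 36 mm above the underside; pinch it across x.
- start (a joint): travel of the round white start key on the console (26 mm across, pressed straight down, springs back): 0 released, 0.006 m fully down, about 4 N
- start_top (a point): centre of the top of the start key; 86 mm in front (-x) of the heater's origin and 45 mm to its -y side
- block20a: loose aluminium tube block 20 mm thick: 40 (x) x 20 (y) x 28 mm high, 2 dark bores in its top, a steel lifting tab in the middle 12 mm thick (x), 16 mm long (y), 28 to 52 mm above the underside; pinch it across x. 70 g. Origin: centre of the underside. Same when turned half round. Stands on the worktop at the robot's left; yaw up to 1 rad; may be absent.
- block20b: loose aluminium tube block 20 mm thick: 40 (x) x 20 (y) x 28 mm high, 2 dark bores in its top, a steel lifting tab in the middle 12 mm thick (x), 16 mm long (y), 28 to 52 mm above the underside; pinch it across x. 70 g. Origin: centre of the underside. Same when turned half round. Stands on the worktop at the robot's left; yaw up to 1 rad; may be absent.
- block30a: loose aluminium tube block 30 mm thick: 40 (x) x 30 (y) x 28 mm high, 4 dark bores in its top, a steel lifting tab in the middle 12 mm thick (x), 16 mm long (y), 28 to 52 mm above the underside; pinch it across x. 100 g. Origin: centre of the underside. Same when turned half round. Stands on the worktop at the robot's left; yaw up to 1 rad; may be absent.
- block30b: loose aluminium tube block 30 mm thick: 40 (x) x 30 (y) x 28 mm high, 4 dark bores in its top, a steel lifting tab in the middle 12 mm thick (x), 16 mm long (y), 28 to 52 mm above the underside; pinch it across x. 100 g. Origin: centre of the underside. Same when turned half round. Stands on the worktop at the robot's left; yaw up to 1 rad; may be absent.
- block40a: loose aluminium tube block 40 mm thick: 40 (x) x 40 (y) x 28 mm high, 4 dark bores in its top, a steel lifting tab in the middle 12 mm thick (x), 16 mm long (y), 28 to 52 mm above the underside; pinch it across x. 130 g. Origin: centre of the underside. Same when turned half round. Stands on the worktop at the robot's left; yaw up to 1 rad; may be absent.
- block40b: loose aluminium tube block 40 mm thick: 40 (x) x 40 (y) x 28 mm high, 4 dark bores in its top, a steel lifting tab in the middle 12 mm thick (x), 16 mm long (y), 28 to 52 mm above the underside; pinch it across x. 130 g. Origin: centre of the underside. Same when turned half round. Stands on the worktop at the robot's left; yaw up to 1 rad; may be absent.
- seal_jar: bystander, to be left alone: small white jar with a red screw lid, 44 mm across, 42 mm high; origin at the centre of its underside
- dropper: bystander, to be left alone: amber dropper bottle, 31 mm across, 105 mm high; origin at the centre of its underside
- tape_roll: bystander, to be left alone: roll of label tape, 67 mm across, 19 mm high; origin at the centre of its underside
- filter_pack: bystander, to be left alone: card box 48 x 80 x 30 mm; origin at the centre of its underside

How it is judged:
By the outcome, as a careful person would: the job done as asked, in the order asked, and still so for the second after the job is handed in, with the robot touching nothing.
Of block20a, block20b, block30a, block30b, block40a, block40b only 4 to 6 are there at a start; the rules pass over those that are not, and their reading is None.
At some moment in a run one of block30a, block30b, block40a, block40b, cover may be knocked a few centimetres aside while the robot is not near it.
It also fails if it takes over 210 s, if anything falls off the work surface, if the arm or the gripper's body presses on something with over 40 N, if the wrist force passes 120 N, or if a joint passes its speed limit or range.

### The arm

A 7-joint arm with a two-finger parallel gripper is mounted at the origin on a cart in front of the work surface, level with it; the furniture and walls round the work are solid. World frame = base frame: x ahead of the robot, y to its left, z up, the work surface at z = 0. Lengths are in m, angles in rad, forces in N, time in s.
With the tool pointing down it reaches from about 0.425 to 0.925 m from the base axis. Payload 6.8 kg.
Tool frame: the origin (TCP) lies at the very end of the fingers, on their centre line; the grasp point (between the pads) lies 19 mm behind it; z points along the fingers, y is the direction in which the jaws open and shut (so a half turn about z gives the same grasp; the last joint's range is limited). The gripper opens to 85 mm and grips with 20 to 120 N. Pads are 22 mm wide; open, the fingers measure 114 mm over their backs; the gripper's body (76 mm by 85 mm) begins 54 mm behind the grasp point. The pads swing forward as they close: fully open they stand 13 mm farther back than shut.
Start: joints at [1.137, 0.477, 0.022, 1.555, -0.011, 1.109, -0.083], TCP at [0.216, -0.64, 0.231] pointing down, gripper open.
Joint ranges: [-2.96, 2.96], [-0.34, 2.1], [-1.41, 1.46], [0.24, 2.44], [-1.37, 4.51], [0.17, 1.92], [-2.96, 2.96]. Speed limits (rad/s): [2.39, 2.39, 3.14, 3.14, 3.14, 3.14, 3.14].

### API

Orientations are given as a rotation vector (axis times angle).
In Python, from bench import monitor, viewer, job gives the robot as it stands. The module is installed in compiled form; this text tells all that it offers.
- The arm moves only by the tool drive_tool, never from a script. Its argument "commands" is a list of rows, each an object with "linear": the shift along the tool's x, y, z in m, a list of three; "dr": the turn, a rotation vector about the tool's x, y, z in degrees, a list of three; "jaw": the closure, from 0 (fully open) to 1 (shut). A call has 1 to 8 rows; each row shifts and turns the pose as measured when the row begins, along the tool's axes as they then stand; what a row does not reach is not made up. A row lasts 1/8 s, in which the tool goes at most 62.5 mm and 10.7 degrees, less where a joint would pass 70% of its speed; a pose out of reach is approached as far as the arm can. A call is refused whole if a number of a shift passes 0.0625 or a number of a turn 10.7, either way. A call with a gripper value outside its range is refused whole. The fingers move at their own pace and stop on an object; "force" is the grip in N (left out, the last holds). Time passes only in rows, so rows that do not move let the fingers close. It gives the time, the measured TCP pose, the force and the opening at its end, in the units of the state.
- monitor.get_obs(): the state, without advancing time (a new reading comes with each control period).
- viewer.grab_frame(name): name is "scene" or "top"; returns the picture (480x640x3 uint8, red, green, blue); there is no depth.
- viewer.calibration(name): a dict with "K" (3x3 intrinsics, pixels), "k1" (the pictures are not rectified: a ray, as slopes to the right and down, at radius r is drawn at 1 + k1 r^2 times it, then the intrinsics apply), "R" (3x3) and "t" (3): a world point X has camera coordinates R X + t. Camera axes: x right, y down, z forward; pixel columns grow to the right and rows downward; lengths in m; the calibration is good to about 2 mm. A picture is of the moment at which its call begins. calibration takes no time and is no camera call.
- job.hand_in(): hands the job in, once; it reports no verdict.
The state is a dict: "clock": time; "joints": joint angles; "qvel": joint speeds; "tau": joint torques, N m; "tcp_pos": TCP position; "orientation": TCP orientation; "contact_force": force on the tool from outside, world axes, zero at the start; "moment": the same for the moment, N m; "grip_width": finger opening in m.
Only numpy, scipy, OpenCV 4.12 (cv2) and the standard library are available. Lean on these libraries where they do the work, as an engineer would, in place of code of your own. Each camera call takes 0.05 s, during which the arm holds its last target.

## Working session

There is one attempt and no reset: what is moved stays moved. The work goes in short steps, Python scripts to look and compute and a tool call to move; the robot and the scene stay as the last step left them, time stands still between calls to the robot, and variables do not carry over. Pictures are saved under pics/ and viewed, and the job is handed in when it is done.

Besides the shell and the picture viewer there is one more tool, called in YAML: its name, and indented under it one key for each argument. drive_tool: Moves the arm, as the interface text tells. Its arguments: {"type":"object","properties":{"commands":{"type":"array"},"force":{"type":"number"}},"required":["commands"]}

```bash
mkdir -p pics; ls; python3 - <<'E'
from bench import monitor, viewer, job
import cv2
o=monitor.get_obs()
for k,v in o.items(): print(k,v)
for n in("scene","top"):
    cv2.imwrite(f"pics/{n}0.png",viewer.grab_frame(n)[:,:,::-1]); 
    c=viewer.calibration(n); print(n,c)
E
```

```text
pics
clock 0.0
joints [ 1.13691837  0.47786962  0.02234683  1.55644276 -0.01149775  1.10933669
 -0.08306   ]
qvel [-6.88900183e-04  1.14909470e-04 -1.52138899e-03 -1.03279557e-03
  8.57781613e-04  4.00550607e-04 -7.58660188e-05]
tau [-8.51569657e-04 -5.96450114e+01  1.60730269e+00 -2.81194085e+01
  1.25252159e-02  9.22719715e-03 -3.54799454e-05]
tcp_pos [ 0.21581777 -0.63893097  0.23028294]
orientation [-3.09814523e+00 -5.09254605e-01  7.23622923e-04]
contact_force [ 0.3149517  -0.76886087 -0.04116564]
moment [-0.01930524  0.02792968  0.02792174]
grip_width 0.08532160942020585
scene {'K': array([[499.67391102,   0.        , 325.50205998],
       [  0.        , 499.67391102, 240.07119247],
       [  0.        ,   0.        ,   1.        ]]), 'k1': 0.01785841524749993, 'R': array([[-0.49908574, -0.86649268,  0.01019108],
       [-0.61548963,  0.34618452, -0.70804576],
       [ 0.60998847, -0.35964804, -0.70609302]]), 't': array([0.22163772, 0.35718501, 0.92656815])}
top {'K': array([[474.10792548,   0.        , 324.01915251],
       [  0.        , 474.10792548, 238.73971833],
       [  0.        ,   0.        ,   1.        ]]), 'k1': 0.012304736118967844, 'R': array([[ 0.03405076, -0.99940549,  0.00540466],
       [-0.97551719, -0.03441153, -0.21721433],
       [ 0.21727117,  0.00212397, -0.97610897]]), 't': array([-0.049727  ,  0.50460566,  1.23290017])}
```

View pics/scene0.png

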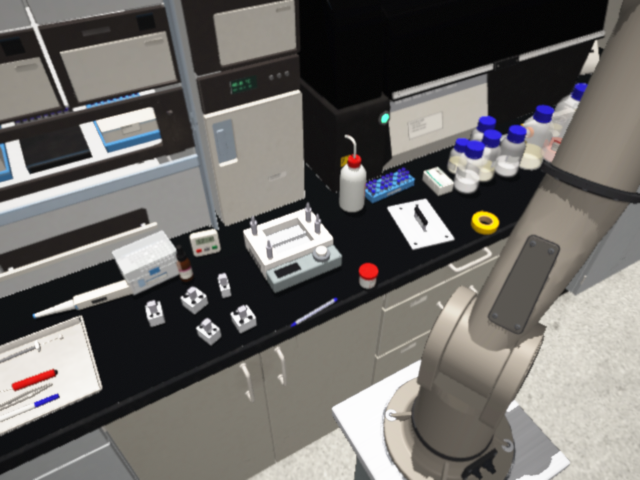

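View pics/top0.png

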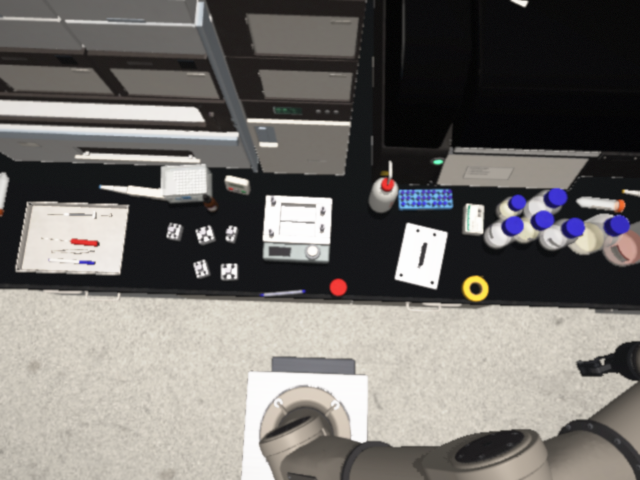

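The top view shows five blocks (around px (174,231), (206,234), (231,233), (201,268), (229,271)), the heater at (297,228), the cover at (422,255), the jar at (338,287) and the tape at (475,288). I'll enlarge both views next.

```bash
python3 - <<'E'
import cv2
t=cv2.imread("pics/top0.png"); s=cv2.imread("pics/scene0.png")
cv2.imwrite("pics/c1.png",cv2.resize(t[180:300,150:345],None,fx=4,fy=4,interpolation=cv2.INTER_CUBIC))
cv2.imwrite("pics/c2.png",cv2.resize(s[200:350,135:345],None,fx=3.8,fy=3.8,interpolation=cv2.INTER_CUBIC))
cv2.imwrite("pics/c3.png",cv2.resize(t[210:305,380:500],None,fx=6,fy=6,interpolation=cv2.INTER_CUBIC))
E
```

```text
(no output)
```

View pics/c1.png

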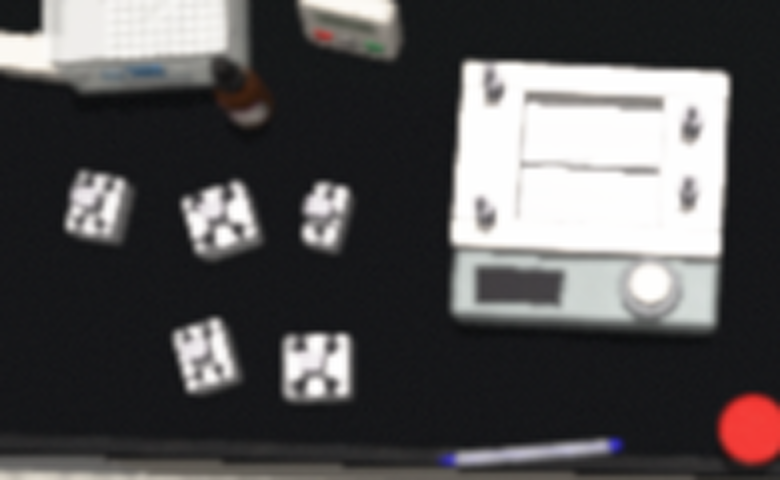

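View pics/c2.png

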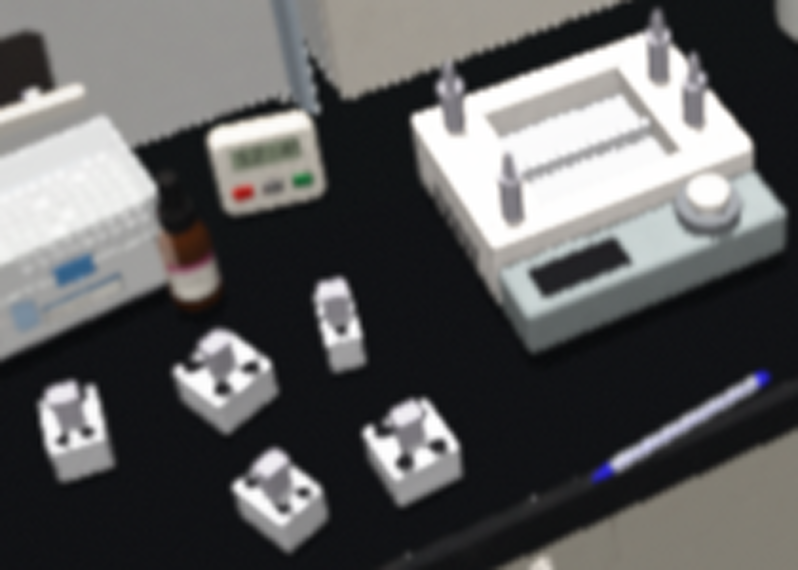

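View pics/c3.png

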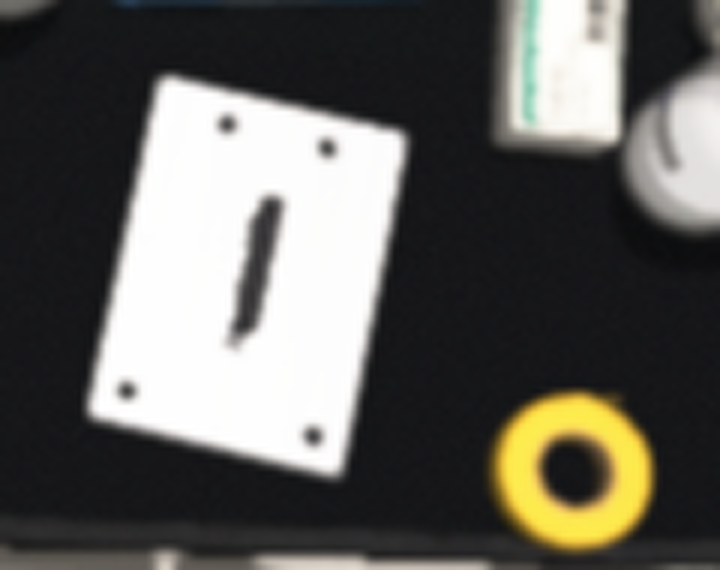

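The crops show two 40 mm blocks (top px (206,234) and (229,271)), two 30 mm (174,231) and (201,268), and one 20 mm (231,233). The packing is 40+40 in one lane and 30+20+30 in the other. The cover's wide hole pair faces the robot, so it needs about -78° of turn. Next I'll measure.

```bash
cat > h.py <<'E'
import numpy as np, cv2
from scipy.spatial.transform import Rotation as Ro
from bench import monitor, viewer, job
def cal(n):
    c=viewer.calibration(n); return c
def rays(n,px):
    c=cal(n); px=np.asarray(px,float).reshape(-1,2); K=c["K"]
    d=np.stack([(px[:,0]-K[0,2])/K[0,0],(px[:,1]-K[1,2])/K[1,1]],1); u=d.copy()
    for _ in range(10): u=d/(1+c["k1"]*(u**2).sum(1,keepdims=True))
    v=np.c_[u,np.ones(len(u))]@c["R"]; return -c["R"].T@c["t"],v
def toplane(n,px,z):
    C,v=rays(n,px); s=(z-C[2])/v[:,2]; return C+v*s[:,None]
def proj(n,X):
    c=cal(n); X=np.asarray(X,float).reshape(-1,3)@c["R"].T+c["t"]; u=X[:,:2]/X[:,2:]
    u=u*(1+c["k1"]*(u**2).sum(1,keepdims=True)); return u*[c["K"][0,0],c["K"][1,1]]+c["K"][:2,2]
def tri(p,q):  # top px, scene px -> point, gap
    A,a=rays("top",p);B,b=rays("scene",q);a=a[0];b=b[0]
    s=np.linalg.lstsq(np.c_[a,-b],B-A,rcond=None)[0]
    P,Q=A+a*s[0],B+b*s[1]; return (P+Q)/2,np.linalg.norm(P-Q)
def grab(n,f=None):
    im=viewer.grab_frame(n)[:,:,::-1].copy()
    if f: cv2.imwrite("pics/"+f,im)
    return im
def blobs(n,im,box,thr,z,up=6,amin=30,amax=1e5,close=0):
    x0,y0,x1,y1=box
    g=cv2.cvtColor(im,cv2.COLOR_BGR2GRAY)[y0:y1,x0:x1]
    g=cv2.resize(g,None,fx=up,fy=up,interpolation=cv2.INTER_CUBIC)
    m=(g>thr).astype(np.uint8)
    if close: m=cv2.morphologyEx(m,cv2.MORPH_CLOSE,np.ones((close,close)))
    out=[]
    for c in cv2.findContours(m,cv2.RETR_EXTERNAL,cv2.CHAIN_APPROX_NONE)[0]:
        a=cv2.contourArea(c)/up**2
        if not amin<a<amax: continue
        p=(c[:,0]+.5)/up-.5+[x0,y0]
        w=toplane(n,p,z)[:,:2]
        r=cv2.minAreaRect((w*1000).astype(np.float32))
        (cx,cy),(w1,h1),an=r
        out.append((p.mean(0),np.array([cx,cy]),w1,h1,an,a))
    return out
def st():
    o=monitor.get_obs(); R=Ro.from_rotvec(o["orientation"]).as_matrix()
    return o,R
def go(x=None,y=None,z=None,yaw=None):
    """needed shift in tool axes; yaw = azimuth of tool y (deg, mod 180)"""
    o,R=st(); p=o["tcp_pos"]; g=np.array([p[i] if v is None else v for i,v in enumerate((x,y,z))])
    ya=np.degrees(np.arctan2(R[1,1],R[0,1])); 
    d=0 if yaw is None else (yaw-ya+90)%180-90
    # orientation of goal : straight down
    a=np.radians(ya+d); ty=np.array([np.cos(a),np.sin(a),0]);tz=np.array([0,0,-1.]);G=np.c_[np.cross(ty,tz),ty,tz]
    dr=np.degrees(Ro.from_matrix(R.T@G).as_rotvec())
    print("t %.2f tcp mm %s yawY %.2f w %.1f F %s"%(o["clock"],(p*1000).round(1),ya,o["grip_width"]*1000,o["contact_force"].round(1)))
    print("  world d mm",((g-p)*1000).round(1),"tool d mm",(R.T@(g-p)*1000).round(1)," dr",dr.round(2)," goal tool axes shift", (G.T@(g-p)*1000).round(1))
E
python3 - <<'E'
from h import *
for n in("top","scene"):
    c=cal(n);print(n,"cam at",(-c["R"].T@c["t"]).round(3))
im=cv2.imread("pics/top0.png")
for thr in(150,200,225,245):
    print(thr)
    for b in blobs("top",im,(160,215,245,285),thr,.028,amin=60): print(b[0].round(1),b[1].round(1),round(b[2],1),round(b[3],1),round(b[4],1))
print("heater")
for thr in(200,225,240):
    for b in blobs("top",im,(255,185,340,275),thr,.061,amin=500): print(b[0].round(1),b[1].round(1),round(b[2],1),round(b[3],1),round(b[4],1))
print("cover")
for thr in(120,180,225):
    for b in blobs("top",im,(390,215,455,295),thr,.005,amin=500): print(b[0].round(1),b[1].round(1),round(b[2],1),round(b[3],1),round(b[4],1))
E
```

```text
top cam at [ 0.226 -0.035  1.313]
scene cam at [-0.235  0.402  0.905]
150
[228.8 270.2] [413.  224.9] 42.7 43.6 4.3
[200.4 267.6] [417.6 302. ] 43.3 33.5 20.5
[204.6 234.3] [513.8 300.1] 43.5 43.9 19.5
[173.3 231.1] [520.  387.1] 34.1 42.7 84.2
200
225
245
heater
[295.2 218. ] [557.   42.7] 181.3 130.0 89.3
[295.2 218. ] [557.2  42.7] 179.8 128.0 89.3
[295.2 218. ] [557.4  42.7] 178.8 126.2 89.3
cover
[421.  255.6] [ 480.  -305.8] 121.9 170.0 78.1
[421.  255.7] [ 480.1 -305.7] 118.7 166.8 78.0
[421.  255.6] [ 480.  -305.7] 116.1 164.0 78.1
```

```bash
python3 - <<'E'
from h import *
im=cv2.imread("pics/top0.png")
for thr in(120,165,180,195,210,225):
    print(thr)
    for b in blobs("top",im,(160,215,245,285),thr,.028,amin=40,close=25): print(b[0].round(1),b[1].round(1),round(b[2],1),round(b[3],1),round(b[4],1))
# cover holes, studs
def dark(box,thr,z,amax):
    x0,y0,x1,y1=box
    g=cv2.resize(cv2.cvtColor(im,cv2.COLOR_BGR2GRAY)[y0:y1,x0:x1],None,fx=6,fy=6,interpolation=cv2.INTER_CUBIC)
    m=(g<thr).astype(np.uint8)
    for c in cv2.findContours(m,cv2.RETR_LIST,cv2.CHAIN_APPROX_NONE)[0]:
        a=cv2.contourArea(c)/36
        if 2<a<amax:
            M=cv2.moments(c); p=np.array([M['m10'],M['m01']])/M['m00']; p=(p+.5)/6-.5+[x0,y0]
            print(p.round(1),round(a,1),(toplane("top",p,z)[0,:2]*1000).round(1))
print("holes");dark((390,215,455,295),150,.005,200)
print("heater");dark((258,185,338,248),150,.1,100)
from scipy.spatial.transform import Rotation
H=np.array([.5571,.0427]);a=np.radians(-.7);c,s=np.cos(a),np.sin(a)
for x,y in((-44,68),(44,68),(-24,-68),(24,-68)):
    w=H+np.array([[c,-s],[s,c]])@[x/1000,y/1000]
    print(x,y,proj("top",[*w,.115]).round(1),proj("top",[*w,.095]).round(1),proj("top",[*w,.061]).round(1),"scene",proj("scene",[*w,.115]).round(1),proj("scene",[*w,.061]).round(1))
E
```

```text
120
[228.8 271.1] [412.8 224.9] 44.7 45.5 4.2
[200.7 268.4] [417.4 301.9] 45.2 35.3 20.5
[230.8 233.2] [518.9 228.5] 28.8 44.7 80.1
[204.5 234.1] [513.6 299.8] 45.9 45.4 21.2
[173.5 230.9] [519.8 387.2] 36.7 45.0 83.7
165
[228.9 271. ] [413.1 224.9] 42.4 42.7 4.3
[200.6 268.2] [417.6 302.1] 42.2 32.6 20.2
[230.8 233.1] [519.1 228.5] 25.9 41.6 80.5
[204.5 233.9] [514.  300.1] 42.4 43.0 20.5
[173.5 231. ] [520.  387.1] 33.1 41.7 84.7
180
[229.2 270.8] [413.1 224.9] 41.5 41.8 4.3
[200.6 268.2] [417.6 302.1] 41.1 31.7 20.3
[230.8 233.1] [519.  228.2] 24.9 40.2 82.0
[204.5 233.9] [514.1 300.1] 41.3 42.2 20.5
[173.6 231. ] [520.  387.2] 32.0 40.8 85.0
195
[229.4 270.9] [413.1 224.9] 40.6 40.9 4.3
[200.7 268.3] [417.6 302.1] 39.9 30.6 20.3
[230.7 233.1] [519.  228.3] 23.5 39.6 80.5
[204.3 233.9] [514.1 300.1] 40.4 41.2 20.9
[173.5 231. ] [520.1 387.1] 30.9 39.5 85.5
210
[229.5 270.9] [413.1 224.9] 39.6 40.0 4.3
[200.8 268.5] [417.5 302.1] 38.9 29.6 20.1
[205.2 233.7] [514.1 300.1] 39.2 40.2 20.9
[173.4 230.9] [520.  386.9] 29.4 38.0 85.7
225
[230.  270.8] [413.1 224.7] 38.7 38.6 4.3
[200.8 
[... 196 characters left out ...]
34.2] 4.2 [ 541.4 -343.4]
[417.4 230.2] 4.1 [ 551.4 -296.3]
heater
[277.1 246.8] 23.2 [470.3  89.3]
[289.8 243.3] 48.6 [480.9  56.6]
[271.1 234.5] 9.6 [502.6 106.9]
[269.7 231.1] 3.0 [511.8 111.2]
[321.5 228.6] 11.8 [523.4 -24.7]
[322.2 211.6] 13.6 [569.9 -25. ]
[298.3 204.6] 48.5 [587.   39.3]
[272.8 201.9] 15.3 [591.8 107.6]
-44 68 [[269.1 228.9]] [[269.9 230.7]] [[271.2 233.6]] scene [[267.4 239.2]] [[269.1 255.7]]
44 68 [[271.5 196.5]] [[272.2 198.8]] [[273.5 202.5]] scene [[251.7 216. ]] [[253.8 232.5]]
-24 -68 [[321.7 223.9]] [[321.7 225.7]] [[321.7 228.8]] scene [[316.5 214.4]] [[316.6 230.9]]
24 -68 [[322.6 206.2]] [[322.6 208.3]] [[322.5 211.8]] scene [[307.1 202.8]] [[307.4 219.2]]
```

```bash
python3 - <<'E'
from h import *
im=cv2.imread("pics/scene0.png")
g=cv2.cvtColor(im,cv2.COLOR_BGR2GRAY)
print("cover")
for thr in(160,190,215):
    for b in blobs("scene",im,(380,190,465,255),thr,.005,amin=500): print(b[0].round(1),b[1].round(1),round(b[2],1),round(b[3],1),round(b[4],1))
print("heater top")
for thr in(200,225,240):
    for b in blobs("scene",im,(235,200,345,285),thr,.061,amin=300): print(b[0].round(1),b[1].round(1),round(b[2],1),round(b[3],1),round(b[4],1))
print("blocks")
for thr in (205,220):
    for b in blobs("scene",im,(140,265,262,345),thr,.028,amin=30,close=25): print(b[0].round(1),b[1].round(1),round(b[2],1),round(b[3],1),round(b[4],1))
def P(*a): return proj("scene",a).round(1)[0]
for n,(x,y) in dict(A=(413,225),B=(514,300),C=(417.6,302.1),D=(520,387),E=(519,228)).items(): print(n,P(x/1e3,y/1e3,.028),P(x/1e3,y/1e3,.052))
a=np.radians(-.7);c,s=np.cos(a),np.sin(a);H=np.array([.5571,.0427])
for x,y in((-64,90),(64,90),(64,-90),(-64,-90)):
    w=H+np.array([[c,-s],[s,c]])@[x/1000,y/1000]; print("corner",x,y,P(*w,.061))
E
```

```text
cover
[419.7 223.6] [ 478.8 -306.7] 119.8 169.6 78.0
[419.7 223.6] [ 478.8 -306.7] 118.0 167.2 77.9
[419.8 223.5] [ 479.  -306.7] 116.5 165.3 77.9
heater top
[292.3 235.4] [540.   42.7] 181.7 163.1 89.3
[289.2 234.1] [555.9  42.4] 180.0 129.8 89.2
[289.  234.3] [556.   42.4] 178.9 128.3 89.3
blocks
[208.2 330.6] [416.6 302.4] 40.3 30.5 20.9
[236.2 318.6] [410.3 238.8] 40.4 13.3 3.0
[246.4 313.7] [412.3 215.9] 25.6 45.0 85.3
[153.4 309.8] [522.1 386.4] 30.3 46.8 82.8
[187.9 301.1] [507.9 312.9] 39.5 13.8 20.9
[196.8 294.3] [516.7 294.9] 44.6 28.1 19.9
[203.6 332.1] [412.8 312.6] 38.9 7.7 21.1
[213.7 328.9] [408.8 289.5] 13.4 26.3 68.2
[236.  318.5] [410.3 238.8] 38.8 12.2 3.0
[246.6 313.5] [412.5 215.7] 24.0 43.4 86.4
[153.2 309.9] [522.1 386.5] 29.7 45.3 81.9
[187.8 301. ] [507.6 313. ] 37.9 12.7 19.2
[196. 294.] [516.5 291.5] 45.6 21.9 3.6
A [242.4 314.8] [241.2 308. ]
B [193.  296.2] [191.1 289.3]
C [207.5 328. ] [205.7 321.2]
D [153.3 309.9] [150.7 303.1]
E [222.7 282.5] [221.2 275.6]
corner -64 90 [263.9 264.7]
corner 64 90 [242.2 230.5]
corner 64 -90 [307.7 207.2]
corner -64 -90 [332.6 238. ]
```

```bash
python3 - <<'E'
from h import *
print("dropper base", toplane("top",[[213,210]],0).round(3), toplane("scene",[[187,279]],0).round(3))
print("dropper cap", tri([206,196],[180,247]))
print("jar",toplane("top",[[338,287]],.042).round(3))
go(.45,-.45,.25,0)
E
```

```text
dropper base [[0.592 0.289 0.   ]] [[ 0.595  0.292 -0.   ]]
dropper cap (array([0.60189934, 0.28647443, 0.09947219]), np.float64(0.00039604254464609584))
jar [[ 0.378 -0.074  0.042]]
t 0.10 tcp mm [ 215.9 -639.   230.4] yawY -71.33 w 85.5 F [0.4 0.3 0.8]
  world d mm [234.1 189.   19.6] tool d mm [ 282.3 -104.1  -19.4]  dr [-8.000e-02 -5.000e-02 -7.133e+01]  goal tool axes shift [189.  234.1 -19.6]
```

drive_tool:
  commands:
    - {"linear": [0.056, -0.021, -0.004], "dr": [0, 0, 0], "jaw": 0.4}
    - {"linear": [0.056, -0.021, -0.004], "dr": [0, 0, 0], "jaw": 0.4}
    - {"linear": [0.056, -0.021, -0.004], "dr": [0, 0, 0], "jaw": 0.4}
    - {"linear": [0.056, -0.021, -0.004], "dr": [0, 0, 0], "jaw": 0.4}
    - {"linear": [0.056, -0.021, -0.004], "dr": [0, 0, 0], "jaw": 0.4}
    - {"linear": [0, 0, 0], "dr": [0, 0, -10.5], "jaw": 0.4}
    - {"linear": [0, 0, 0], "dr": [0, 0, -10.5], "jaw": 0.4}
    - {"linear": [0, 0, 0], "dr": [0, 0, -10.5], "jaw": 0.4}
  force: 40

```text
clock: 1.1
tcp_pos: [0.4541, -0.4416, 0.2464]
orientation: [-2.836, -1.332, 0.004]
contact_force: [0.5, 0.8, -0.0]
grip_width: 0.0514
```

```bash
python3 -c "
from h import *
go(.5185,.2285,.25,-9)"
```

```text
t 1.10 tcp mm [ 454.1 -441.6  246.4] yawY -39.67 w 51.4 F [ 0.5  0.8 -0. ]
  world d mm [ 64.4 670.1   3.6] tool d mm [ 5.569e+02 -3.782e+02  3.000e-01]  dr [ -0.45  -0.2  -30.67]  goal tool axes shift [671.9 -41.2  -3.6]
```

drive_tool:
  commands:
    - {"linear": [0, 0, 0], "dr": [-0.4, -0.2, -10.2], "jaw": 0.4}
    - {"linear": [0, 0, 0], "dr": [0, 0, -10.2], "jaw": 0.4}
    - {"linear": [0, 0, 0], "dr": [0, 0, -10.2], "jaw": 0.4}
    - {"linear": [0.061, -0.004, -0.001], "dr": [0, 0, 0], "jaw": 0.4}
    - {"linear": [0.061, -0.004, -0.001], "dr": [0, 0, 0], "jaw": 0.4}
    - {"linear": [0.061, -0.004, 0], "dr": [0, 0, 0], "jaw": 0.4}
    - {"linear": [0.061, -0.004, 0], "dr": [0, 0, 0], "jaw": 0.4}
    - {"linear": [0.061, -0.004, 0], "dr": [0, 0, 0], "jaw": 0.4}

```text
clock: 2.1
tcp_pos: [0.4744, -0.1337, 0.2446]
orientation: [-2.375, -2.048, 0.006]
contact_force: [0.8, -0.6, -0.1]
grip_width: 0.0513
```

drive_tool:
  commands:
    - {"linear": [0.061, -0.004, 0], "dr": [0, 0, 0], "jaw": 0.4}
    - {"linear": [0.061, -0.004, 0], "dr": [0, 0, 0], "jaw": 0.4}
    - {"linear": [0.061, -0.004, 0], "dr": [0, 0, 0], "jaw": 0.4}
    - {"linear": [0.061, -0.004, 0], "dr": [0, 0, 0], "jaw": 0.4}
    - {"linear": [0.061, -0.004, 0], "dr": [0, 0, 0], "jaw": 0.4}
    - {"linear": [0.03, -0.002, 0], "dr": [0, 0, 0], "jaw": 0.4}

```text
clock: 2.85
tcp_pos: [0.4997, 0.2115, 0.2442]
orientation: [-2.373, -2.05, 0.007]
contact_force: [-0.2, 0.1, -1.0]
grip_width: 0.0515
```

```bash
cat >> h.py <<'E'
def survey(tag=None):
    im=grab("top",f"top_{tag}.png" if tag else None)
    for b in blobs("top",im,(130,205,258,292),190,.028,amin=40,amax=400,close=25): print("blk",b[0].round(1),b[1].round(1),round(b[2],1),round(b[3],1),round(b[4],1))
    for b in blobs("top",im,(375,205,460,297),225,.005,amin=500): print("cover",b[1].round(1),round(b[2],1),round(b[3],1),round(b[4],1))
    return im
E
python3 -c "
from h import *
go(.5185,.2285,.25,-9)
survey('e')"
```

```text
t 2.85 tcp mm [499.7 211.5 244.2] yawY -8.36 w 51.5 F [-0.2  0.1 -1. ]
  world d mm [18.8 17.   5.8] tool d mm [19.6 16.1 -5.9]  dr [-0.39 -0.    0.64]  goal tool axes shift [19.8 15.9 -5.8]
blk [200.4 268.1] [417.9 302.2] 39.5 30.7 20.0
blk [173.5 231.1] [520.  387.1] 30.9 39.8 85.5
cover [ 480.  -305.7] 115.8 163.7 78.0
```

drive_tool:
  commands:
    - {"linear": [0.02, 0.016, 0.03], "dr": [-0.4, 0, 0.6], "jaw": 0.4}
    - {"linear": [0, 0, 0.05], "dr": [0, 0, 0], "jaw": 0.4}
    - {"linear": [0, 0, 0.05], "dr": [0, 0, 0], "jaw": 0.4}
    - {"linear": [0, 0, 0.034], "dr": [0, 0, 0], "jaw": 0.4}
    - {"linear": [0, 0, 0], "dr": [0, 0, 0], "jaw": 0.4}

```text
clock: 3.52
tcp_pos: [0.5187, 0.2341, 0.0753]
orientation: [-2.382, -2.046, -0.003]
contact_force: [0.8, 0.0, 0.2]
grip_width: 0.0513
```

```bash
python3 -c "
from h import *
go(.5185,.2285,.029,-9)
a=grab('top');b=grab('scene')
a=cv2.resize(a[195:285,180:280],None,fx=4,fy=4);b=cv2.resize(b[220:350,150:300],None,fx=4,fy=4)
h=max(a.shape[0],b.shape[0]);o=np.zeros((h,1000,3),np.uint8);o[:360,:400]=a;o[:520,400:1000]=b
cv2.imwrite('pics/p1.png',cv2.resize(o,None,fx=.8,fy=.8))"
```

```text
t 3.52 tcp mm [518.7 234.1  75.3] yawY -8.70 w 51.3 F [0.8 0.  0.2]
  world d mm [ -0.2  -5.6 -46.3] tool d mm [-5.7  0.6 46.3]  dr [ 0.01 -0.14  0.3 ]  goal tool axes shift [-5.6  0.7 46.3]
```

View pics/p1.png

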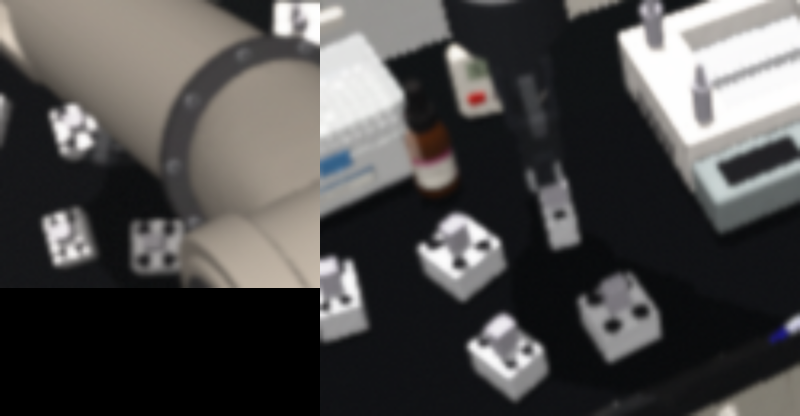

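The fingers hang over the 20 mm block in the scene view (tab at about px (545,195) of the composite), and the arm blocks the top view. I'll correct the 5.6 mm offset and descend.

drive_tool:
  commands:
    - {"linear": [-0.0057, 0.0006, 0], "dr": [0, 0, 0.3], "jaw": 0.4}
    - {"linear": [0, 0, 0.023], "dr": [0, 0, 0], "jaw": 0.4}
    - {"linear": [0, 0, 0.022], "dr": [0, 0, 0], "jaw": 0.4}
    - {"linear": [0, 0, 0], "dr": [0, 0, 0], "jaw": 0.4}

```text
clock: 4.12
tcp_pos: [0.5261, 0.2302, 0.0398]
orientation: [2.389, 2.033, 0.03]
contact_force: [-0.4, -0.2, -0.1]
grip_width: 0.0514
```

```bash
python3 -c "
from h import *
go(.5185,.2285,.030,-9)"
```

```text
t 4.12 tcp mm [526.1 230.2  39.8] yawY -9.20 w 51.4 F [-0.4 -0.2 -0.1]
  world d mm [-7.6 -1.7 -9.8] tool d mm [-3.  -7.4  9.7]  dr [ 0.91 -0.66 -0.2 ]  goal tool axes shift [-2.9 -7.3  9.8]
```

drive_tool:
  commands:
    - {"linear": [-0.003, -0.0074, 0.004], "dr": [0.9, -0.7, -0.2], "jaw": 0.4}
    - {"linear": [0, 0, 0], "dr": [0, 0, 0], "jaw": 0.4}

```text
clock: 4.38
tcp_pos: [0.5194, 0.2287, 0.0381]
orientation: [2.388, 2.039, 0.003]
contact_force: [0.2, -0.3, -0.2]
grip_width: 0.0511
```

```bash
python3 -c "
from h import *
go(.5185,.2285,.030,-9);print(monitor.get_obs()['joints'].round(3),monitor.get_obs()['qvel'].round(3))"
```

```text
t 4.38 tcp mm [519.4 228.7  38.1] yawY -9.02 w 51.1 F [ 0.2 -0.3 -0.2]
  world d mm [-0.9 -0.2 -8.1] tool d mm [-0.4 -0.9  8.1]  dr [ 0.14 -0.02 -0.02]  goal tool axes shift [-0.4 -0.8  8.1]
[-0.129  0.611 -0.516  1.93   0.449  0.714 -1.07 ] [ 0.006 -0.02  -0.002 -0.021 -0.002 -0.     0.005]
```

drive_tool:
  commands:
    - {"linear": [0, -0.0008, 0.004], "dr": [0.1, 0, 0], "jaw": 0.4}
    - {"linear": [0, 0, 0.004], "dr": [0, 0, 0], "jaw": 0.4}
    - {"linear": [0, 0, 0], "dr": [0, 0, 0], "jaw": 0.6}
    - {"linear": [0, 0, 0], "dr": [0, 0, 0], "jaw": 1}
    - {"linear": [0, 0, 0], "dr": [0, 0, 0], "jaw": 1}
    - {"linear": [0, 0, 0], "dr": [0, 0, 0], "jaw": 1}

```text
clock: 5.12
tcp_pos: [0.5193, 0.2294, 0.0308]
orientation: [2.389, 2.039, 0.004]
contact_force: [0.8, -1.2, -1.4]
grip_width: 0.0113
```

```bash
python3 -c "
from h import *
go(.5185,.2285,.030,-9)"
```

```text
t 5.12 tcp mm [519.3 229.4  30.8] yawY -9.02 w 11.3 F [ 0.8 -1.2 -1.4]
  world d mm [-0.8 -0.9 -0.8] tool d mm [-1.  -0.7  0.8]  dr [ 0.12 -0.08 -0.02]  goal tool axes shift [-1.  -0.7  0.8]
```

drive_tool:
  commands:
    - {"linear": [0, 0, -0.03], "dr": [0, 0, 0], "jaw": 1}
    - {"linear": [0, 0, -0.05], "dr": [0, 0, 0], "jaw": 1}
    - {"linear": [0, 0, -0.05], "dr": [0, 0, 0], "jaw": 1}
    - {"linear": [0, 0, -0.05], "dr": [0, 0, 0], "jaw": 1}
    - {"linear": [0, 0, 0], "dr": [0, 0, 0], "jaw": 1}

```text
clock: 5.75
tcp_pos: [0.5181, 0.2287, 0.215]
orientation: [-2.389, -2.04, 0.001]
contact_force: [0.0, 0.7, -0.7]
grip_width: 0.0109
```

```bash
python3 -c "
from h import *
survey('f')
go(.5805,.0423,.2,-.7);print(monitor.get_obs()['joints'].round(3))"
```

```text
blk [173.5 231. ] [520.  387.1] 31.1 39.9 85.2
cover [ 480.  -305.7] 116.0 163.7 78.1
t 5.80 tcp mm [516.9 227.7 212.7] yawY -8.99 w 11.3 F [-0.1 -0.3 -1.5]
  world d mm [  63.6 -185.4  -12.7] tool d mm [-173.1   91.9   12.8]  dr [-0.24  0.15 -8.29]  goal tool axes shift [-184.6   65.9   12.7]
[-0.023  0.388 -0.634  1.806  0.262  1.038 -0.915]
```

drive_tool:
  commands:
    - {"linear": [0, 0, 0], "dr": [-0.2, 0.1, -8.3], "jaw": 1}
    - {"linear": [-0.046, 0.0165, 0.003], "dr": [0, 0, 0], "jaw": 1}
    - {"linear": [-0.046, 0.0165, 0.003], "dr": [0, 0, 0], "jaw": 1}
    - {"linear": [-0.046, 0.0165, 0.003], "dr": [0, 0, 0], "jaw": 1}
    - {"linear": [-0.046, 0.0165, 0.003], "dr": [0, 0, 0], "jaw": 1}
    - {"linear": [0, 0, 0], "dr": [0, 0, 0], "jaw": 1}

```text
clock: 6.55
tcp_pos: [0.5776, 0.0359, 0.19]
orientation: [-2.22, -2.211, 0.022]
contact_force: [-0.3, 0.4, -1.2]
grip_width: 0.011
```

```bash
python3 -c "
from h import *
go(.5805,.0423,.12,-.7)"
```

```text
t 6.55 tcp mm [577.6  35.9 190. ] yawY -0.24 w 11.0 F [-0.3  0.4 -1.2]
  world d mm [  2.9   6.4 -70. ] tool d mm [ 6.7  4.  69.9]  dr [-0.91  0.24  0.46]  goal tool axes shift [ 6.4  2.8 70. ]
```

drive_tool:
  commands:
    - {"linear": [0.0067, 0.003, 0], "dr": [-0.9, 0.2, 0.4], "jaw": 1}
    - {"linear": [0, 0, 0.035], "dr": [0, 0, 0], "jaw": 1}
    - {"linear": [0, 0, 0.035], "dr": [0, 0, 0], "jaw": 1}
    - {"linear": [0, 0, 0], "dr": [0, 0, 0], "jaw": 1}

```text
clock: 7.05
tcp_pos: [0.5781, 0.0489, 0.116]
orientation: [-2.226, -2.213, -0.0]
contact_force: [-0.6, -0.1, 0.1]
grip_width: 0.0108
```

```bash
python3 -c "
from h import *
go(.5805,.0423,.1,-.7)"
```

```text
t 7.05 tcp mm [578.1  48.9 116. ] yawY -0.32 w 10.8 F [-0.6 -0.1  0.1]
  world d mm [  2.4  -6.6 -16. ] tool d mm [-6.6  2.5 16. ]  dr [-0.11 -0.13  0.38]  goal tool axes shift [-6.5  2.5 16. ]
```

drive_tool:
  commands:
    - {"linear": [-0.0066, 0.0025, 0.005], "dr": [-0.1, -0.1, 0.4], "jaw": 1}
    - {"linear": [0, 0, 0], "dr": [0, 0, 0], "jaw": 1}
    - {"linear": [0, 0, 0], "dr": [0, 0, 0], "jaw": 1}

```text
clock: 7.42
tcp_pos: [0.5822, 0.0442, 0.1138]
orientation: [2.232, 2.208, 0.007]
contact_force: [-0.4, -0.1, -0.2]
grip_width: 0.011
```

```bash
python3 -c "
from h import *
go(.5805,.0423,.1,-.7)
b=grab('scene');cv2.imwrite('pics/p2.png',cv2.resize(b[190:300,220:360],None,fx=5,fy=5,interpolation=cv2.INTER_CUBIC))"
```

```text
t 7.42 tcp mm [582.2  44.2 113.8] yawY -0.62 w 11.0 F [-0.4 -0.1 -0.2]
  world d mm [ -1.7  -1.9 -13.8] tool d mm [-2.  -1.7 13.7]  dr [ 0.25 -0.09  0.08]  goal tool axes shift [-1.9 -1.7 13.8]
```

View pics/p2.png

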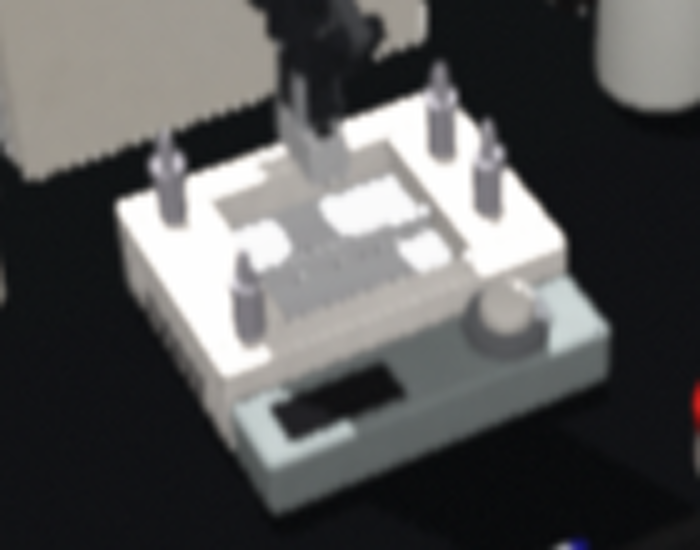

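The block hangs over the far lane in the scene view, near crop px (320,150). I'll trim the position and lower it.

drive_tool:
  commands:
    - {"linear": [-0.002, -0.0016, 0.007], "dr": [0.2, 0, 0], "jaw": 1}
    - {"linear": [0, 0, 0], "dr": [0, 0, 0], "jaw": 1}
    - {"linear": [0, 0, 0.004], "dr": [0, 0, 0], "jaw": 1}

```text
clock: 7.85
tcp_pos: [0.5812, 0.0418, 0.1031]
orientation: [2.234, 2.208, 0.004]
contact_force: [-0.0, 0.1, 0.0]
grip_width: 0.0115
```

```bash
python3 -c "
from h import *
go(.5805,.0423,.0658,-.7)"
```

```text
t 7.85 tcp mm [581.2  41.8 103.1] yawY -0.66 w 11.5 F [-0.   0.1  0. ]
  world d mm [ -0.7   0.5 -37.3] tool d mm [ 0.5 -0.8 37.3]  dr [ 0.14 -0.08  0.04]  goal tool axes shift [ 0.5 -0.7 37.3]
```

drive_tool:
  commands:
    - {"linear": [0.0005, -0.0008, 0.008], "dr": [0.1, 0, 0], "jaw": 1}
    - {"linear": [0, 0, 0.008], "dr": [0, 0, 0], "jaw": 1}
    - {"linear": [0, 0, 0.008], "dr": [0, 0, 0], "jaw": 1}

```text
clock: 8.22
tcp_pos: [0.5803, 0.0424, 0.0774]
orientation: [-2.234, -2.208, -0.002]
contact_force: [-0.6, 0.0, -1.2]
grip_width: 0.0111
```

```bash
python3 -c "
from h import *
go(.5805,.0423,.0658,-.7)"
```

```text
t 8.22 tcp mm [580.3  42.4  77.4] yawY -0.66 w 11.1 F [-0.6  0.  -1.2]
  world d mm [  0.2  -0.1 -11.6] tool d mm [-0.1  0.2 11.6]  dr [ 0.03 -0.09  0.04]  goal tool axes shift [-0.1  0.2 11.6]
```

Tracking is good. Lowering to the floor and releasing.

drive_tool:
  commands:
    - {"linear": [0, 0, 0.006], "dr": [0, 0, 0], "jaw": 1}
    - {"linear": [0, 0, 0.004], "dr": [0, 0, 0], "jaw": 1}
    - {"linear": [0, 0, 0.001], "dr": [0, 0, 0], "jaw": 1}
    - {"linear": [0, 0, 0], "dr": [0, 0, 0], "jaw": 1}

```text
clock: 8.72
tcp_pos: [0.5801, 0.0426, 0.066]
orientation: [-2.233, -2.208, -0.0]
contact_force: [-0.6, 0.4, -0.6]
grip_width: 0.0114
```

```bash
python3 -c "
from h import *
go(.5805,.0423,.0658,-.7)"
```

```text
t 8.72 tcp mm [580.1  42.6  66. ] yawY -0.65 w 11.4 F [-0.6  0.4 -0.6]
  world d mm [ 0.4 -0.3 -0.2] tool d mm [-0.3  0.4  0.2]  dr [-0.02 -0.04  0.05]  goal tool axes shift [-0.3  0.4  0.2]
```

drive_tool:
  commands:
    - {"linear": [0, 0, 0.0005], "dr": [0, 0, 0], "jaw": 0.9}
    - {"linear": [0, 0, 0], "dr": [0, 0, 0], "jaw": 0.7}
    - {"linear": [0, 0, 0], "dr": [0, 0, 0], "jaw": 0.7}
    - {"linear": [0, 0, -0.02], "dr": [0, 0, 0], "jaw": 0.7}
    - {"linear": [0, 0, -0.04], "dr": [0, 0, 0], "jaw": 0.7}
    - {"linear": [0, 0, -0.05], "dr": [0, 0, 0], "jaw": 0.6}
    - {"linear": [0, 0, -0.04], "dr": [0, 0, 0], "jaw": 0.4}
    - {"linear": [0, 0, 0], "dr": [0, 0, 0], "jaw": 0.4}

```text
clock: 9.72
tcp_pos: [0.5809, 0.0434, 0.2255]
orientation: [2.232, 2.21, 0.006]
contact_force: [-0.3, -0.0, -0.6]
grip_width: 0.0512
```

```bash
python3 -c "
from h import *
go(.4125,.225,.2,4.3)
survey('g')
b=grab('scene','scene_g.png');cv2.imwrite('pics/p3.png',cv2.resize(b[190:350,130:360],None,fx=3.4,fy=3.4,interpolation=cv2.INTER_CUBIC))"
```

```text
t 9.72 tcp mm [580.9  43.4 225.5] yawY -0.58 w 51.2 F [-0.3 -0.  -0.6]
  world d mm [-168.4  181.6  -25.5] tool d mm [ 179.9 -170.3   25.3]  dr [ 0.18 -0.1  -4.88]  goal tool axes shift [ 193.7 -154.3   25.5]
blk [229.4 270.9] [412.9 224.8] 41.0 41.8 4.7
blk [200.6 268.2] [417.7 302.1] 40.3 31.0 20.0
blk [204.4 233.9] [514.2 300.1] 40.8 41.5 21.2
blk [173.5 231. ] [520.  387.1] 31.2 40.0 85.0
cover [ 480.  -305.7] 116.1 164.0 78.1
```

View pics/p3.png

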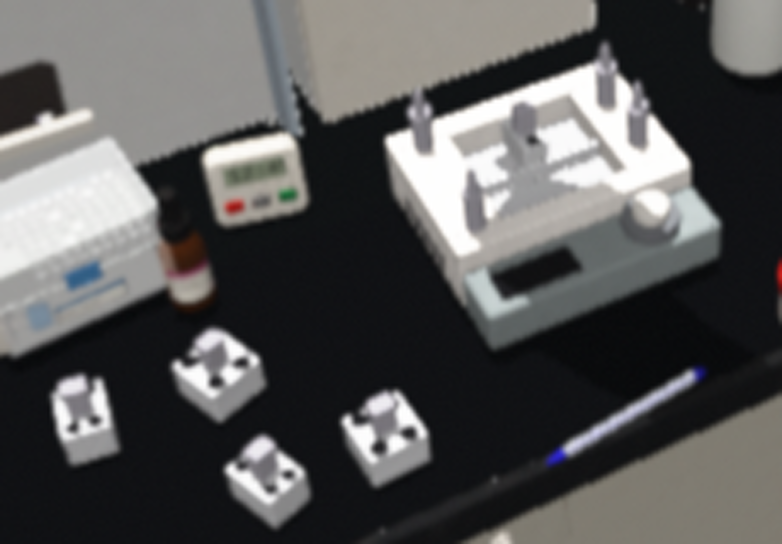

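The 20 mm block stands in the far lane, mid-length (tab near crop px (522,120)), and the other blocks have not moved. The near 30 mm block C is next.

```bash
python3 -c "
from h import *
go(.417,.302,.2,20.2);print(monitor.get_obs()['joints'].round(3))"
```

```text
t 9.82 tcp mm [579.   42.7 221.9] yawY -0.59 w 51.3 F [ 0.5 -0.  -0.2]
  world d mm [-162.   259.3  -21.9] tool d mm [ 257.6 -164.6   22.6]  dr [ -0.13  -0.09 -20.79]  goal tool axes shift [299.3 -62.5  21.9]
[ 0.296  0.399 -0.611  1.763  0.255  1.063 -0.414]
```

drive_tool:
  commands:
    - {"linear": [0, 0, 0], "dr": [0, 0, -10.4], "jaw": 0.4}
    - {"linear": [0, 0, 0], "dr": [0, 0, -10.4], "jaw": 0.4}
    - {"linear": [0.05, -0.0104, 0.003], "dr": [0, 0, 0], "jaw": 0.4}
    - {"linear": [0.05, -0.0104, 0.003], "dr": [0, 0, 0], "jaw": 0.4}
    - {"linear": [0.05, -0.0104, 0.003], "dr": [0, 0, 0], "jaw": 0.4}
    - {"linear": [0.05, -0.0104, 0.003], "dr": [0, 0, 0], "jaw": 0.4}
    - {"linear": [0.05, -0.0104, 0.003], "dr": [0, 0, 0], "jaw": 0.4}
    - {"linear": [0.04, -0.009, 0.003], "dr": [0, 0, 0], "jaw": 0.4}

```text
clock: 10.82
tcp_pos: [0.4101, 0.2921, 0.1959]
orientation: [-1.783, -2.57, 0.022]
contact_force: [0.8, 0.9, -0.7]
grip_width: 0.0512
```

drive_tool:
  commands:
    - {"linear": [0, 0, 0], "dr": [0, 0, 0], "jaw": 0.4}

```text
clock: 10.95
tcp_pos: [0.4069, 0.2946, 0.1951]
orientation: [-1.773, -2.574, 0.024]
contact_force: [0.7, -0.6, 0.4]
grip_width: 0.0512
```

```bash
python3 -c "
from h import *
go(.417,.302,.07,20.2);print(monitor.get_obs()['joints'].round(3))"
```

```text
t 10.95 tcp mm [406.9 294.6 195.1] yawY 20.87 w 51.2 F [ 0.7 -0.6  0.4]
  world d mm [  10.1    7.4 -125.1] tool d mm [  2.8  14.8 124.8]  dr [-1.25 -0.23  0.67]  goal tool axes shift [  3.5  12.  125.1]
[-0.072  0.35  -0.807  1.944  0.285  0.987 -0.647]
```

drive_tool:
  commands:
    - {"linear": [0.0035, 0.012, 0.02], "dr": [-1.2, -0.2, 0.7], "jaw": 0.4}
    - {"linear": [0, 0, 0], "dr": [0, 0, 0], "jaw": 0.4}
    - {"linear": [0, 0, 0.035], "dr": [0, 0, 0], "jaw": 0.4}
    - {"linear": [0, 0, 0.035], "dr": [0, 0, 0], "jaw": 0.4}
    - {"linear": [0, 0, 0.025], "dr": [0, 0, 0], "jaw": 0.4}
    - {"linear": [0, 0, 0], "dr": [0, 0, 0], "jaw": 0.4}

```text
clock: 11.7
tcp_pos: [0.4183, 0.2954, 0.0764]
orientation: [-1.805, -2.571, 0.012]
contact_force: [0.2, -1.0, 0.6]
grip_width: 0.0511
```

```bash
python3 -c "
from h import *
go(.417,.302,.03,20.2)"
```

```text
t 11.70 tcp mm [418.3 295.4  76.4] yawY 19.84 w 51.1 F [ 0.2 -1.   0.6]
  world d mm [ -1.3   6.6 -46.4] tool d mm [ 6.9  1.3 46.4]  dr [-0.36  0.23 -0.36]  goal tool axes shift [ 6.7  1.  46.4]
```

drive_tool:
  commands:
    - {"linear": [0.0068, 0.001, 0.012], "dr": [-0.3, 0.2, -0.4], "jaw": 0.4}
    - {"linear": [0, 0, 0], "dr": [0, 0, 0], "jaw": 0.4}
    - {"linear": [0, 0, 0.015], "dr": [0, 0, 0], "jaw": 0.4}
    - {"linear": [0, 0, 0], "dr": [0, 0, 0], "jaw": 0.4}

```text
clock: 12.2
tcp_pos: [0.4189, 0.3028, 0.0505]
orientation: [1.797, 2.575, 0.004]
contact_force: [-0.4, -0.6, 0.4]
grip_width: 0.0511
```

```bash
python3 -c "
from h import *
go(.417,.302,.03,20.2)"
```

```text
t 12.20 tcp mm [418.9 302.8  50.5] yawY 20.18 w 51.1 F [-0.4 -0.6  0.4]
  world d mm [ -1.9  -0.8 -20.5] tool d mm [-0.1 -2.1 20.5]  dr [ 0.18 -0.01 -0.02]  goal tool axes shift [-0.1 -2.  20.5]
```

drive_tool:
  commands:
    - {"linear": [0, -0.002, 0.01], "dr": [0.1, 0, 0], "jaw": 0.4}
    - {"linear": [0, 0, 0.008], "dr": [0, 0, 0], "jaw": 0.4}
    - {"linear": [0, 0, 0.002], "dr": [0, 0, 0], "jaw": 0.5}
    - {"linear": [0, 0, 0], "dr": [0, 0, 0], "jaw": 0.7}
    - {"linear": [0, 0, 0], "dr": [0, 0, 0], "jaw": 1}
    - {"linear": [0, 0, 0], "dr": [0, 0, 0], "jaw": 1}
    - {"linear": [0, 0, 0], "dr": [0, 0, 0], "jaw": 1}

```text
clock: 13.08
tcp_pos: [0.4171, 0.3023, 0.0295]
orientation: [1.797, 2.576, 0.003]
contact_force: [0.0, 0.4, -1.6]
grip_width: 0.011
```

```bash
python3 -c "
from h import *
go(.417,.302,.03,20.2)"
```

```text
t 13.07 tcp mm [417.1 302.3  29.5] yawY 20.19 w 11.0 F [ 0.   0.4 -1.6]
  world d mm [-0.1 -0.3  0.5] tool d mm [-0.3 -0.2 -0.5]  dr [ 0.1  -0.02 -0.01]  goal tool axes shift [-0.3 -0.2 -0.5]
```

drive_tool:
  commands:
    - {"linear": [0, 0, -0.03], "dr": [0, 0, 0], "jaw": 1}
    - {"linear": [0, 0, -0.05], "dr": [0, 0, 0], "jaw": 1}
    - {"linear": [0, 0, -0.05], "dr": [0, 0, 0], "jaw": 1}
    - {"linear": [0, 0, -0.03], "dr": [0, 0, 0], "jaw": 1}
    - {"linear": [0, 0, 0], "dr": [0, 0, 10.4], "jaw": 1}
    - {"linear": [0, 0, 0], "dr": [0, 0, 10.4], "jaw": 1}
    - {"linear": [0, 0, 0], "dr": [0, 0, 0], "jaw": 1}

```text
clock: 13.95
tcp_pos: [0.4164, 0.3016, 0.1951]
orientation: [2.242, 2.199, 0.002]
contact_force: [0.6, -0.5, -0.9]
grip_width: 0.0105
```

```bash
python3 -c "
from h import *
go(.5809,.073,.19,-.7)"
```

```text
t 13.95 tcp mm [416.4 301.6 195.1] yawY -1.09 w 10.5 F [ 0.6 -0.5 -0.9]
  world d mm [ 164.5 -228.6   -5.1] tool d mm [-225.4  168.8    5.3]  dr [ 0.1  -0.01 -0.39]  goal tool axes shift [-226.6  167.3    5.1]
```

drive_tool:
  commands:
    - {"linear": [-0.045, 0.0335, 0.001], "dr": [0, 0, -0.4], "jaw": 1}
    - {"linear": [-0.045, 0.0335, 0.001], "dr": [0, 0, 0], "jaw": 1}
    - {"linear": [-0.045, 0.0335, 0.001], "dr": [0, 0, 0], "jaw": 1}
    - {"linear": [-0.045, 0.0335, 0.001], "dr": [0, 0, 0], "jaw": 1}
    - {"linear": [-0.04, 0.03, 0.001], "dr": [0, 0, 0], "jaw": 1}
    - {"linear": [0, 0, 0], "dr": [0, 0, 0], "jaw": 1}
    - {"linear": [0, 0, 0], "dr": [0, 0, 0], "jaw": 1}

```text
clock: 14.82
tcp_pos: [0.5832, 0.0759, 0.1883]
orientation: [-2.196, -2.244, -0.001]
contact_force: [-0.6, 0.4, -1.4]
grip_width: 0.0108
```

```bash
python3 -c "
from h import *
go(.5809,.073,.1,-.7)"
```

```text
t 14.82 tcp mm [583.2  75.9 188.3] yawY 1.25 w 10.8 F [-0.6  0.4 -1.4]
  world d mm [ -2.3  -2.9 -88.3] tool d mm [-3.  -2.4 88.3]  dr [-0.03 -0.08  1.95]  goal tool axes shift [-3.  -2.3 88.3]
```

drive_tool:
  commands:
    - {"linear": [-0.003, -0.0024, 0.02], "dr": [0, 0, 1.9], "jaw": 1}
    - {"linear": [0, 0, 0.025], "dr": [0, 0, 0], "jaw": 1}
    - {"linear": [0, 0, 0.025], "dr": [0, 0, 0], "jaw": 1}
    - {"linear": [0, 0, 0.01], "dr": [0, 0, 0], "jaw": 1}
    - {"linear": [0, 0, 0], "dr": [0, 0, 0], "jaw": 1}
    - {"linear": [0, 0, 0], "dr": [0, 0, 0], "jaw": 1}

```text
clock: 15.58
tcp_pos: [0.5785, 0.0804, 0.1082]
orientation: [-2.212, -2.227, -0.005]
contact_force: [0.5, -0.6, -1.3]
grip_width: 0.0111
```

```bash
python3 -c "
from h import *
go(.5809,.073,.065,-.7)"
```

```text
t 15.57 tcp mm [578.5  80.4 108.2] yawY 0.39 w 11.1 F [ 0.5 -0.6 -1.3]
  world d mm [  2.4  -7.4 -43.2] tool d mm [-7.6  2.3 43.2]  dr [ 0.05 -0.22  1.09]  goal tool axes shift [-7.4  2.5 43.2]
```

drive_tool:
  commands:
    - {"linear": [-0.0075, 0.0024, 0.003], "dr": [0, -0.2, 1.1], "jaw": 1}
    - {"linear": [0, 0, 0], "dr": [0, 0, 0], "jaw": 1}
    - {"linear": [0, 0, 0], "dr": [0, 0, 0], "jaw": 1}

```text
clock: 15.95
tcp_pos: [0.5824, 0.0724, 0.1069]
orientation: [2.235, 2.204, 0.005]
contact_force: [0.2, -0.0, -0.9]
grip_width: 0.0112
```

```bash
python3 -c "
from h import *
go(.5809,.073,.065,-.7)"
```

```text
t 15.95 tcp mm [582.4  72.4 106.9] yawY -0.81 w 11.2 F [ 0.2 -0.  -0.9]
  world d mm [ -1.5   0.6 -41.9] tool d mm [ 0.6 -1.7 41.9]  dr [ 0.23 -0.02 -0.11]  goal tool axes shift [ 0.6 -1.5 41.9]
```

drive_tool:
  commands:
    - {"linear": [0.0006, -0.0016, 0.003], "dr": [0.2, 0, -0.1], "jaw": 1}
    - {"linear": [0, 0, 0.008], "dr": [0, 0, 0], "jaw": 1}
    - {"linear": [0, 0, 0.008], "dr": [0, 0, 0], "jaw": 1}
    - {"linear": [0, 0, 0.008], "dr": [0, 0, 0], "jaw": 1}

```text
clock: 16.45
tcp_pos: [0.5809, 0.0731, 0.0785]
orientation: [2.235, 2.207, 0.002]
contact_force: [-0.3, -0.1, -0.9]
grip_width: 0.0109
```

```bash
python3 -c "
from h import *
go(.5809,.073,.065,-.7)"
```

```text
t 16.45 tcp mm [580.9  73.1  78.5] yawY -0.71 w 10.9 F [-0.3 -0.1 -0.9]
  world d mm [ -0.   -0.1 -13.5] tool d mm [-0.1 -0.  13.5]  dr [ 0.06 -0.03 -0.01]  goal tool axes shift [-0.1 -0.  13.5]
```

drive_tool:
  commands:
    - {"linear": [0, 0, 0.006], "dr": [0, 0, 0], "jaw": 1}
    - {"linear": [0, 0, 0.005], "dr": [0, 0, 0], "jaw": 1}
    - {"linear": [0, 0, 0.002], "dr": [0, 0, 0], "jaw": 1}
    - {"linear": [0, 0, 0], "dr": [0, 0, 0], "jaw": 1}
    - {"linear": [0, 0, 0], "dr": [0, 0, 0], "jaw": 0.9}
    - {"linear": [0, 0, 0], "dr": [0, 0, 0], "jaw": 0.7}
    - {"linear": [0, 0, 0], "dr": [0, 0, 0], "jaw": 0.7}

```text
clock: 17.32
tcp_pos: [0.581, 0.0733, 0.0646]
orientation: [2.235, 2.208, 0.001]
contact_force: [0.2, 1.1, -0.1]
grip_width: 0.0257
```

drive_tool:
  commands:
    - {"linear": [0, 0, -0.02], "dr": [0, 0, 0], "jaw": 0.7}
    - {"linear": [0, 0, -0.04], "dr": [0, 0, 0], "jaw": 0.7}
    - {"linear": [0, 0, -0.05], "dr": [0, 0, 0], "jaw": 0.6}
    - {"linear": [0, 0, -0.03], "dr": [0, 0, 0], "jaw": 0.4}
    - {"linear": [0, 0, 0], "dr": [0, 0, 0], "jaw": 0.4}

```text
clock: 17.95
tcp_pos: [0.5816, 0.0743, 0.2147]
orientation: [2.232, 2.208, 0.007]
contact_force: [-0.4, -0.2, 0.3]
grip_width: 0.0513
```

```bash
python3 -c "
from h import *
survey('i')
go(.5195,.387,.2,-4.7)
b=grab('scene','scene_i.png');cv2.imwrite('pics/p4.png',cv2.resize(b[190:350,130:360],None,fx=3.4,fy=3.4,interpolation=cv2.INTER_CUBIC))"
```

```text
blk [229.  270.6] [412.9 224.9] 41.0 41.8 4.3
blk [204.4 233.9] [514.  300.2] 41.0 41.5 20.1
blk [173.5 231. ] [519.9 387.2] 31.6 40.0 85.2
cover [ 479.9 -305.7] 116.3 164.2 78.1
t 18.00 tcp mm [580.9  74.  213.3] yawY -0.63 w 50.9 F [-0.9 -0.4  0.1]
  world d mm [-61.4 313.  -13.3] tool d mm [312.3 -64.9  13.5]  dr [ 0.14 -0.07  4.07]  goal tool axes shift [306.9 -86.9  13.3]
```

View pics/p4.png

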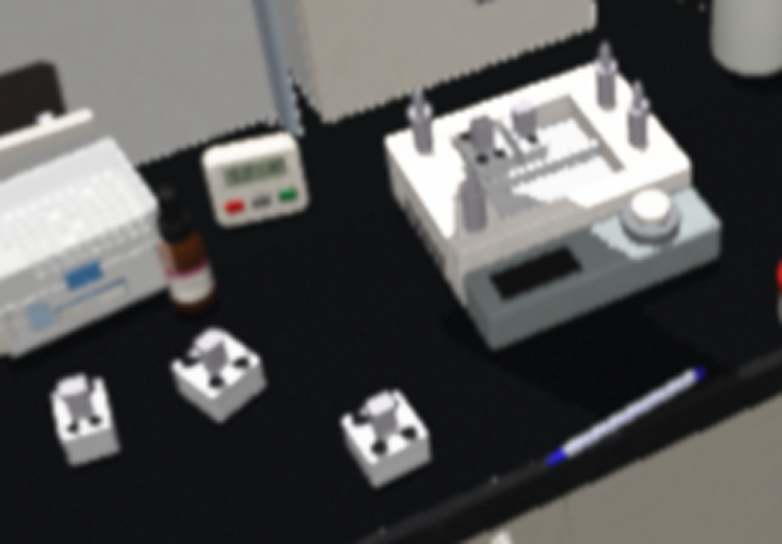

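The first 30 mm block now stands in the +y end of the far lane, beside the 20 mm block (tabs near crop px (483,130) and (524,118)). The other 30 mm block, D, comes next.

drive_tool:
  commands:
    - {"linear": [0, 0, 0], "dr": [0.1, 0, 4.1], "jaw": 0.4}
    - {"linear": [0.051, -0.0145, 0.002], "dr": [0, 0, 0], "jaw": 0.4}
    - {"linear": [0.051, -0.0145, 0.002], "dr": [0, 0, 0], "jaw": 0.4}
    - {"linear": [0.051, -0.0145, 0.002], "dr": [0, 0, 0], "jaw": 0.4}
    - {"linear": [0.051, -0.0145, 0.002], "dr": [0, 0, 0], "jaw": 0.4}
    - {"linear": [0.051, -0.0145, 0.002], "dr": [0, 0, 0], "jaw": 0.4}
    - {"linear": [0.045, -0.0125, 0.002], "dr": [0, 0, 0], "jaw": 0.4}
    - {"linear": [0, 0, 0], "dr": [0, 0, 0], "jaw": 0.4}

```text
clock: 19.05
tcp_pos: [0.5138, 0.3835, 0.1869]
orientation: [-2.311, -2.115, 0.033]
contact_force: [-0.0, -1.1, 1.3]
grip_width: 0.0512
```

```bash
python3 -c "
from h import *
go(.5195,.387,.1,-4.7);print(monitor.get_obs()['joints'].round(3))"
```

```text
t 19.05 tcp mm [513.8 383.5 186.9] yawY -5.07 w 51.2 F [-0.  -1.1  1.3]
  world d mm [  5.7   3.5 -86.9] tool d mm [ 4.9  7.1 86.7]  dr [-1.16  0.56 -0.37]  goal tool axes shift [ 4.   5.4 86.9]
[-0.284  0.554 -0.637  1.633  0.348  1.094 -1.106]
```

drive_tool:
  commands:
    - {"linear": [0.004, 0.0054, 0.02], "dr": [-1.1, 0.6, -0.4], "jaw": 0.4}
    - {"linear": [0, 0, 0], "dr": [0, 0, 0], "jaw": 0.4}
    - {"linear": [0, 0, 0.03], "dr": [0, 0, 0], "jaw": 0.4}
    - {"linear": [0, 0, 0.03], "dr": [0, 0, 0], "jaw": 0.4}
    - {"linear": [0, 0, 0.015], "dr": [0, 0, 0], "jaw": 0.4}
    - {"linear": [0, 0, 0], "dr": [0, 0, 0], "jaw": 0.4}
    - {"linear": [0, 0, 0], "dr": [0, 0, 0], "jaw": 0.4}

```text
clock: 19.92
tcp_pos: [0.521, 0.3808, 0.0891]
orientation: [2.315, 2.122, -0.009]
contact_force: [-0.8, -0.4, 0.4]
grip_width: 0.051
```

```bash
python3 -c "
from h import *
go(.5195,.387,.03,-4.7)"
```

```text
t 19.93 tcp mm [521.  380.8  89.1] yawY -4.99 w 51.0 F [-0.8 -0.4  0.4]
  world d mm [ -1.5   6.2 -59.1] tool d mm [ 6.4 -1.9 59.1]  dr [-0.16  0.3  -0.29]  goal tool axes shift [ 6.1 -2.1 59.1]
```

drive_tool:
  commands:
    - {"linear": [0.0062, -0.002, 0.015], "dr": [-0.2, 0.3, -0.3], "jaw": 0.4}
    - {"linear": [0, 0, 0], "dr": [0, 0, 0], "jaw": 0.4}
    - {"linear": [0, 0, 0.015], "dr": [0, 0, 0], "jaw": 0.4}
    - {"linear": [0, 0, 0.008], "dr": [0, 0, 0], "jaw": 0.4}
    - {"linear": [0, 0, 0], "dr": [0, 0, 0], "jaw": 0.4}

```text
clock: 20.55
tcp_pos: [0.5201, 0.3883, 0.0501]
orientation: [2.31, 2.129, 0.005]
contact_force: [-0.5, -0.0, -0.2]
grip_width: 0.0514
```

```bash
python3 -c "
from h import *
go(.5195,.387,.03,-4.7)"
```

```text
t 20.55 tcp mm [520.1 388.3  50.1] yawY -4.67 w 51.4 F [-0.5 -0.  -0.2]
  world d mm [ -0.6  -1.3 -20.1] tool d mm [-1.4 -0.6 20.1]  dr [ 0.16 -0.12  0.03]  goal tool axes shift [-1.4 -0.5 20.1]
```

drive_tool:
  commands:
    - {"linear": [-0.0014, -0.0005, 0.01], "dr": [0.1, -0.1, 0], "jaw": 0.4}
    - {"linear": [0, 0, 0.008], "dr": [0, 0, 0], "jaw": 0.4}
    - {"linear": [0, 0, 0.002], "dr": [0, 0, 0], "jaw": 0.5}
    - {"linear": [0, 0, 0], "dr": [0, 0, 0], "jaw": 0.7}
    - {"linear": [0, 0, 0], "dr": [0, 0, 0], "jaw": 1}
    - {"linear": [0, 0, 0], "dr": [0, 0, 0], "jaw": 1}
    - {"linear": [0, 0, 0], "dr": [0, 0, 0], "jaw": 1}

```text
clock: 21.42
tcp_pos: [0.5198, 0.387, 0.0291]
orientation: [2.31, 2.128, 0.002]
contact_force: [-0.8, 0.5, -1.7]
grip_width: 0.011
```

drive_tool:
  commands:
    - {"linear": [0, 0, -0.03], "dr": [0, 0, 0], "jaw": 1}
    - {"linear": [0, 0, -0.05], "dr": [0, 0, 0], "jaw": 1}
    - {"linear": [0, 0, -0.05], "dr": [0, 0, 0], "jaw": 1}
    - {"linear": [0, 0, -0.03], "dr": [0, 0, 0], "jaw": 1}
    - {"linear": [0, 0, 0], "dr": [0, 0, 0], "jaw": 1}

```text
clock: 22.05
tcp_pos: [0.519, 0.3865, 0.1931]
orientation: [2.309, 2.129, -0.001]
contact_force: [0.6, 0.0, -1.3]
grip_width: 0.0108
```

```bash
python3 -c "
from h import *
go(.5802,.0115,.19,-.7)"
```

```text
t 22.05 tcp mm [519.  386.5 193.1] yawY -4.66 w 10.8 F [ 0.6  0.  -1.3]
  world d mm [  61.2 -375.    -3.1] tool d mm [-368.8   91.4    3.4]  dr [-0.    0.05 -3.96]  goal tool axes shift [-374.2   65.8    3.1]
```

drive_tool:
  commands:
    - {"linear": [0, 0, 0], "dr": [0, 0, -4], "jaw": 1}
    - {"linear": [-0.053, 0.0094, 0], "dr": [0, 0, 0], "jaw": 1}
    - {"linear": [-0.053, 0.0094, 0], "dr": [0, 0, 0], "jaw": 1}
    - {"linear": [-0.053, 0.0094, 0], "dr": [0, 0, 0], "jaw": 1}
    - {"linear": [-0.053, 0.0094, 0], "dr": [0, 0, 0], "jaw": 1}
    - {"linear": [-0.053, 0.0094, 0], "dr": [0, 0, 0], "jaw": 1}
    - {"linear": [-0.053, 0.0094, 0], "dr": [0, 0, 0], "jaw": 1}
    - {"linear": [-0.05, 0.0094, 0], "dr": [0, 0, 0], "jaw": 1}

```text
clock: 23.05
tcp_pos: [0.5771, 0.0096, 0.1809]
orientation: [-2.214, -2.216, 0.019]
contact_force: [0.3, -0.1, -0.9]
grip_width: 0.0112
```

drive_tool:
  commands:
    - {"linear": [0, 0, 0], "dr": [0, 0, 0], "jaw": 1}
    - {"linear": [0, 0, 0], "dr": [0, 0, 0], "jaw": 1}

```text
clock: 23.3
tcp_pos: [0.5758, 0.0036, 0.1775]
orientation: [-2.222, -2.206, 0.027]
contact_force: [0.0, 0.5, -0.8]
grip_width: 0.011
```

```bash
python3 -c "
from h import *
go(.5802,.0115,.1,-.7)"
```

```text
t 23.30 tcp mm [575.8   3.6 177.5] yawY -0.43 w 11.0 F [ 0.   0.5 -0.8]
  world d mm [  4.4   7.9 -77.5] tool d mm [ 8.3  5.9 77.4]  dr [-1.14  0.27  0.28]  goal tool axes shift [ 7.9  4.3 77.5]
```

drive_tool:
  commands:
    - {"linear": [0.004, 0.0043, 0.015], "dr": [-1.1, 0.3, 0.3], "jaw": 1}
    - {"linear": [0, 0, 0], "dr": [0, 0, 0], "jaw": 1}
    - {"linear": [0, 0, 0.025], "dr": [0, 0, 0], "jaw": 1}
    - {"linear": [0, 0, 0.025], "dr": [0, 0, 0], "jaw": 1}
    - {"linear": [0, 0, 0], "dr": [0, 0, 0], "jaw": 1}
    - {"linear": [0, 0, 0], "dr": [0, 0, 0], "jaw": 1}

```text
clock: 24.05
tcp_pos: [0.5794, 0.0148, 0.1122]
orientation: [-2.222, -2.218, -0.002]
contact_force: [0.3, -0.2, 0.4]
grip_width: 0.0108
```

```bash
python3 -c "
from h import *
go(.5802,.0115,.065,-.7)"
```

```text
t 24.05 tcp mm [579.4  14.8 112.2] yawY -0.12 w 10.8 F [ 0.3 -0.2  0.4]
  world d mm [  0.8  -3.3 -47.2] tool d mm [-3.4  0.8 47.2]  dr [-0.04 -0.14  0.58]  goal tool axes shift [-3.3  0.8 47.2]
```

drive_tool:
  commands:
    - {"linear": [-0.0034, 0.0008, 0.006], "dr": [0, -0.1, 0.6], "jaw": 1}
    - {"linear": [0, 0, 0], "dr": [0, 0, 0], "jaw": 1}
    - {"linear": [0, 0, 0], "dr": [0, 0, 0], "jaw": 1}

```text
clock: 24.42
tcp_pos: [0.5816, 0.0115, 0.1081]
orientation: [2.235, 2.206, 0.003]
contact_force: [0.6, 0.1, -0.6]
grip_width: 0.0112
```

```bash
python3 -c "
from h import *
go(.5802,.0115,.065,-.7)"
```

```text
t 24.43 tcp mm [581.6  11.5 108.1] yawY -0.76 w 11.2 F [ 0.6  0.1 -0.6]
  world d mm [ -1.4   0.  -43.1] tool d mm [-0.  -1.5 43.1]  dr [ 0.15 -0.03 -0.06]  goal tool axes shift [ 0.  -1.4 43.1]
```

drive_tool:
  commands:
    - {"linear": [0, -0.0014, 0.004], "dr": [0.1, 0, 0], "jaw": 1}
    - {"linear": [0, 0, 0.008], "dr": [0, 0, 0], "jaw": 1}
    - {"linear": [0, 0, 0.008], "dr": [0, 0, 0], "jaw": 1}
    - {"linear": [0, 0, 0.008], "dr": [0, 0, 0], "jaw": 1}

```text
clock: 24.92
tcp_pos: [0.5804, 0.0113, 0.0788]
orientation: [2.236, 2.206, 0.002]
contact_force: [-0.3, -0.6, -1.2]
grip_width: 0.011
```

```bash
python3 -c "
from h import *
go(.5802,.0115,.065,-.7)"
```

```text
t 24.93 tcp mm [580.4  11.3  78.8] yawY -0.77 w 11.0 F [-0.3 -0.6 -1.2]
  world d mm [ -0.2   0.2 -13.8] tool d mm [ 0.2 -0.2 13.8]  dr [ 0.09 -0.03 -0.07]  goal tool axes shift [ 0.2 -0.2 13.8]
```

drive_tool:
  commands:
    - {"linear": [0, 0, 0.006], "dr": [0, 0, 0], "jaw": 1}
    - {"linear": [0, 0, 0.005], "dr": [0, 0, 0], "jaw": 1}
    - {"linear": [0, 0, 0.002], "dr": [0, 0, 0], "jaw": 1}
    - {"linear": [0, 0, 0.001], "dr": [0, 0, 0], "jaw": 1}
    - {"linear": [0, 0, 0], "dr": [0, 0, 0], "jaw": 0.9}
    - {"linear": [0, 0, 0], "dr": [0, 0, 0], "jaw": 0.7}
    - {"linear": [0, 0, 0], "dr": [0, 0, 0], "jaw": 0.7}

```text
clock: 25.8
tcp_pos: [0.5806, 0.0115, 0.0645]
orientation: [2.235, 2.206, 0.002]
contact_force: [0.1, 0.4, 0.0]
grip_width: 0.0255
```

drive_tool:
  commands:
    - {"linear": [0, 0, -0.02], "dr": [0, 0, 0], "jaw": 0.7}
    - {"linear": [0, 0, -0.04], "dr": [0, 0, 0], "jaw": 0.7}
    - {"linear": [0, 0, -0.05], "dr": [0, 0, 0], "jaw": 0.6}
    - {"linear": [0, 0, -0.03], "dr": [0, 0, 0], "jaw": 0.4}
    - {"linear": [0, 0, 0], "dr": [0, 0, 0], "jaw": 0.4}

```text
clock: 26.42
tcp_pos: [0.5812, 0.0124, 0.2142]
orientation: [2.233, 2.206, 0.006]
contact_force: [0.2, 0.6, -1.5]
grip_width: 0.0514
```

```bash
python3 -c "
from h import *
survey('k')
go(.5135,.3,.2,20.6)
b=grab('scene','scene_k.png');cv2.imwrite('pics/p5.png',cv2.resize(b[190:350,130:360],None,fx=3.4,fy=3.4,interpolation=cv2.INTER_CUBIC))"
```

```text
blk [229.4 270.9] [412.9 224.9] 41.0 41.8 4.3
blk [204.4 234. ] [514.1 300.1] 40.8 41.5 20.9
cover [ 480.1 -305.7] 116.1 163.7 78.0
t 26.48 tcp mm [580.5  12.3 212.8] yawY -0.70 w 51.2 F [ 0.1 -0.   0.8]
  world d mm [-67.  287.7 -12.8] tool d mm [286.9 -70.5  12.8]  dr [ 1.80e-01 -1.00e-02 -2.13e+01]  goal tool axes shift [292.9  38.5  12.8]
```

View pics/p5.png

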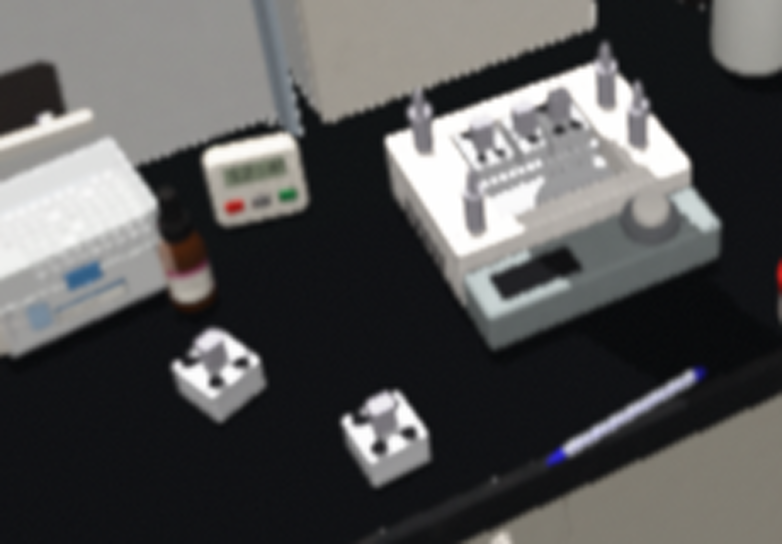

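All three thin blocks stand in the far lane (tabs near crop px (484,128), (524,115), (562,103)). Next is B, the 40 mm block near the dropper; its centre is 84 mm from the bottle, which leaves the gripper clear.

drive_tool:
  commands:
    - {"linear": [0, 0, 0], "dr": [0.2, 0, -10.6], "jaw": 0.4}
    - {"linear": [0, 0, 0], "dr": [0, 0, -10.6], "jaw": 0.4}
    - {"linear": [0.05, 0.0064, 0.002], "dr": [0, 0, 0], "jaw": 0.4}
    - {"linear": [0.05, 0.0064, 0.002], "dr": [0, 0, 0], "jaw": 0.4}
    - {"linear": [0.05, 0.0064, 0.002], "dr": [0, 0, 0], "jaw": 0.4}
    - {"linear": [0.05, 0.0064, 0.002], "dr": [0, 0, 0], "jaw": 0.4}
    - {"linear": [0.05, 0.0064, 0.002], "dr": [0, 0, 0], "jaw": 0.4}
    - {"linear": [0.037, 0.0064, 0.002], "dr": [0, 0, 0], "jaw": 0.4}

```text
clock: 27.52
tcp_pos: [0.5056, 0.2938, 0.1878]
orientation: [-1.778, -2.571, 0.028]
contact_force: [1.5, -0.2, 0.6]
grip_width: 0.0514
```

drive_tool:
  commands:
    - {"linear": [0, 0, 0], "dr": [0, 0, 0], "jaw": 0.4}
    - {"linear": [0, 0, 0], "dr": [0, 0, 0], "jaw": 0.4}

```text
clock: 27.78
tcp_pos: [0.5027, 0.296, 0.1853]
orientation: [-1.769, -2.573, 0.033]
contact_force: [0.3, 0.4, -0.2]
grip_width: 0.0513
```

```bash
python3 -c "
from h import *
go(.5135,.3,.1,20.6);print(monitor.get_obs()['joints'].round(3))"
```

```text
t 27.77 tcp mm [502.7 296.  185.3] yawY 21.00 w 51.3 F [ 0.3  0.4 -0.2]
  world d mm [ 10.8   4.  -85.3] tool d mm [-0.4 13.9 85. ]  dr [-1.6  -0.21  0.4 ]  goal tool axes shift [-0.  11.5 85.3]
[-0.067  0.495 -0.752  1.767  0.365  1.055 -0.584]
```

drive_tool:
  commands:
    - {"linear": [0, 0.0115, 0.02], "dr": [-1.6, -0.2, 0.4], "jaw": 0.4}
    - {"linear": [0, 0, 0], "dr": [0, 0, 0], "jaw": 0.4}
    - {"linear": [0, 0, 0.03], "dr": [0, 0, 0], "jaw": 0.4}
    - {"linear": [0, 0, 0.03], "dr": [0, 0, 0], "jaw": 0.4}
    - {"linear": [0, 0, 0], "dr": [0, 0, 0], "jaw": 0.4}
    - {"linear": [0, 0, 0], "dr": [0, 0, 0], "jaw": 0.4}

```text
clock: 28.52
tcp_pos: [0.5165, 0.2927, 0.1056]
orientation: [1.8, 2.572, -0.004]
contact_force: [-0.9, -0.1, 1.3]
grip_width: 0.0514
```

```bash
python3 -c "
from h import *
go(.5135,.3,.03,20.6)"
```

```text
t 28.52 tcp mm [516.5 292.7 105.6] yawY 20.02 w 51.4 F [-0.9 -0.1  1.3]
  world d mm [ -3.    7.3 -75.6] tool d mm [ 8.1 -0.3 75.5]  dr [-0.04  0.18 -0.58]  goal tool axes shift [ 7.8 -0.2 75.6]
```

drive_tool:
  commands:
    - {"linear": [0.008, 0, 0.02], "dr": [0, 0.2, -0.6], "jaw": 0.4}
    - {"linear": [0, 0, 0], "dr": [0, 0, 0], "jaw": 0.4}
    - {"linear": [0, 0, 0.015], "dr": [0, 0, 0], "jaw": 0.4}
    - {"linear": [0, 0, 0.015], "dr": [0, 0, 0], "jaw": 0.4}
    - {"linear": [0, 0, 0], "dr": [0, 0, 0], "jaw": 0.4}

```text
clock: 29.15
tcp_pos: [0.5146, 0.3012, 0.0542]
orientation: [1.787, 2.583, 0.003]
contact_force: [0.2, -0.3, -0.3]
grip_width: 0.0512
```

```bash
python3 -c "
from h import *
go(.5135,.3,.03,20.6)"
```

```text
t 29.15 tcp mm [514.6 301.2  54.2] yawY 20.64 w 51.2 F [ 0.2 -0.3 -0.3]
  world d mm [ -1.1  -1.2 -24.2] tool d mm [-0.7 -1.5 24.2]  dr [ 0.11 -0.05  0.04]  goal tool axes shift [-0.7 -1.4 24.2]
```

drive_tool:
  commands:
    - {"linear": [-0.0007, -0.0014, 0.012], "dr": [0.1, 0, 0], "jaw": 0.4}
    - {"linear": [0, 0, 0.01], "dr": [0, 0, 0], "jaw": 0.4}
    - {"linear": [0, 0, 0.002], "dr": [0, 0, 0], "jaw": 0.5}
    - {"linear": [0, 0, 0], "dr": [0, 0, 0], "jaw": 0.7}
    - {"linear": [0, 0, 0], "dr": [0, 0, 0], "jaw": 1}
    - {"linear": [0, 0, 0], "dr": [0, 0, 0], "jaw": 1}
    - {"linear": [0, 0, 0], "dr": [0, 0, 0], "jaw": 1}

```text
clock: 30.02
tcp_pos: [0.5139, 0.3002, 0.029]
orientation: [-1.788, -2.583, -0.002]
contact_force: [-0.3, -0.3, -1.5]
grip_width: 0.011
```

drive_tool:
  commands:
    - {"linear": [0, 0, -0.03], "dr": [0, 0, 0], "jaw": 1}
    - {"linear": [0, 0, -0.05], "dr": [0, 0, 0], "jaw": 1}
    - {"linear": [0, 0, -0.05], "dr": [0, 0, 0], "jaw": 1}
    - {"linear": [0, 0, -0.03], "dr": [0, 0, 0], "jaw": 1}
    - {"linear": [0, 0, 0], "dr": [0, 0, 10.6], "jaw": 1}
    - {"linear": [0, 0, 0], "dr": [0, 0, 10.6], "jaw": 1}
    - {"linear": [0, 0, 0], "dr": [0, 0, 0], "jaw": 1}

```text
clock: 30.9
tcp_pos: [0.5132, 0.2994, 0.1943]
orientation: [-2.24, -2.203, -0.0]
contact_force: [0.5, -0.3, -1.1]
grip_width: 0.011
```

```bash
python3 -c "
from h import *
a=np.radians(-.7)
for q in((-24,24),(-24,-24)): print(np.array([556.5,42.6])+[q[0]*np.cos(a)-q[1]*np.sin(a),q[0]*np.sin(a)+q[1]*np.cos(a)])
go(.5328,.0669,.19,-.7)"
```

```text
[532.79499915  66.89141689]
[532.20858311  18.89499915]
t 30.90 tcp mm [513.2 299.4 194.3] yawY -0.95 w 11.0 F [ 0.5 -0.3 -1.1]
  world d mm [  19.6 -232.5   -4.3] tool d mm [-232.1   23.5    4.2]  dr [-0.   -0.02 -0.25]  goal tool axes shift [-232.2   22.4    4.3]
```

drive_tool:
  commands:
    - {"linear": [-0.046, 0.0045, 0.001], "dr": [0, 0, -0.2], "jaw": 1}
    - {"linear": [-0.046, 0.0045, 0.001], "dr": [0, 0, 0], "jaw": 1}
    - {"linear": [-0.046, 0.0045, 0.001], "dr": [0, 0, 0], "jaw": 1}
    - {"linear": [-0.046, 0.0045, 0.001], "dr": [0, 0, 0], "jaw": 1}
    - {"linear": [-0.043, 0.0045, 0.001], "dr": [0, 0, 0], "jaw": 1}
    - {"linear": [0, 0, 0], "dr": [0, 0, 0], "jaw": 1}
    - {"linear": [0, 0, 0], "dr": [0, 0, 0], "jaw": 1}

```text
clock: 31.78
tcp_pos: [0.5338, 0.0667, 0.1872]
orientation: [-2.198, -2.241, 0.002]
contact_force: [0.8, -0.6, -1.6]
grip_width: 0.011
```

```bash
python3 -c "
from h import *
go(.5328,.0669,.11,-.7)"
```

```text
t 31.77 tcp mm [533.8  66.7 187.2] yawY 1.10 w 11.0 F [ 0.8 -0.6 -1.6]
  world d mm [ -1.    0.2 -77.2] tool d mm [ 0.1 -0.7 77.2]  dr [-0.17 -0.05  1.8 ]  goal tool axes shift [ 0.2 -1.  77.2]
```

drive_tool:
  commands:
    - {"linear": [-0.002, -0.0005, 0.02], "dr": [-0.2, 0, 1.8], "jaw": 1}
    - {"linear": [0, 0, 0.025], "dr": [0, 0, 0], "jaw": 1}
    - {"linear": [0, 0, 0.025], "dr": [0, 0, 0], "jaw": 1}
    - {"linear": [0, 0, 0], "dr": [0, 0, 0], "jaw": 1}
    - {"linear": [0, 0, 0], "dr": [0, 0, 0], "jaw": 1}

```text
clock: 32.4
tcp_pos: [0.5336, 0.0724, 0.117]
orientation: [-2.215, -2.226, -0.008]
contact_force: [0.5, 0.2, -1.6]
grip_width: 0.0111
```

```bash
python3 -c "
from h import *
go(.5328,.0669,.065,-.7)"
```

```text
t 32.40 tcp mm [533.6  72.4 117. ] yawY 0.27 w 11.1 F [ 0.5  0.2 -1.6]
  world d mm [ -0.8  -5.5 -52. ] tool d mm [-5.7 -1.  52. ]  dr [ 0.17 -0.25  0.97]  goal tool axes shift [-5.5 -0.7 52. ]
```

drive_tool:
  commands:
    - {"linear": [-0.0056, -0.001, 0.01], "dr": [0.2, -0.2, 1], "jaw": 1}
    - {"linear": [0, 0, 0], "dr": [0, 0, 0], "jaw": 1}
    - {"linear": [0, 0, 0], "dr": [0, 0, 0], "jaw": 1}

```text
clock: 32.78
tcp_pos: [0.5338, 0.067, 0.1083]
orientation: [2.235, 2.206, 0.004]
contact_force: [-0.2, -0.1, -0.5]
grip_width: 0.0114
```

```bash
python3 -c "
from h import *
go(.5328,.0669,.065,-.7)"
```

```text
t 32.77 tcp mm [533.8  67.  108.3] yawY -0.75 w 11.4 F [-0.2 -0.1 -0.5]
  world d mm [ -1.   -0.1 -43.3] tool d mm [-0.1 -1.1 43.3]  dr [ 0.14 -0.05 -0.05]  goal tool axes shift [-0.1 -1.  43.3]
```

drive_tool:
  commands:
    - {"linear": [0, -0.001, 0.004], "dr": [0.1, 0, 0], "jaw": 1}
    - {"linear": [0, 0, 0.008], "dr": [0, 0, 0], "jaw": 1}
    - {"linear": [0, 0, 0.008], "dr": [0, 0, 0], "jaw": 1}
    - {"linear": [0, 0, 0.008], "dr": [0, 0, 0], "jaw": 1}

```text
clock: 33.28
tcp_pos: [0.5333, 0.0669, 0.0792]
orientation: [2.236, 2.206, 0.003]
contact_force: [-0.9, -0.2, -1.4]
grip_width: 0.0109
```

```bash
python3 -c "
from h import *
go(.5328,.0669,.065,-.7)"
```

```text
t 33.27 tcp mm [533.3  66.9  79.2] yawY -0.76 w 10.9 F [-0.9 -0.2 -1.4]
  world d mm [ -0.5  -0.  -14.2] tool d mm [-0.  -0.5 14.2]  dr [ 0.12 -0.06 -0.06]  goal tool axes shift [-0.  -0.5 14.2]
```

drive_tool:
  commands:
    - {"linear": [0, -0.0004, 0.006], "dr": [0, 0, 0], "jaw": 1}
    - {"linear": [0, 0, 0.005], "dr": [0, 0, 0], "jaw": 1}
    - {"linear": [0, 0, 0.002], "dr": [0, 0, 0], "jaw": 1}
    - {"linear": [0, 0, 0.001], "dr": [0, 0, 0], "jaw": 1}
    - {"linear": [0, 0, 0], "dr": [0, 0, 0], "jaw": 0.9}
    - {"linear": [0, 0, 0], "dr": [0, 0, 0], "jaw": 0.7}
    - {"linear": [0, 0, 0], "dr": [0, 0, 0], "jaw": 0.7}

```text
clock: 34.15
tcp_pos: [0.5332, 0.0672, 0.0644]
orientation: [2.235, 2.206, 0.003]
contact_force: [-0.4, 0.3, -0.5]
grip_width: 0.0257
```

drive_tool:
  commands:
    - {"linear": [0, 0, -0.02], "dr": [0, 0, 0], "jaw": 0.7}
    - {"linear": [0, 0, -0.04], "dr": [0, 0, 0], "jaw": 0.7}
    - {"linear": [0, 0, -0.05], "dr": [0, 0, 0], "jaw": 0.6}
    - {"linear": [0, 0, -0.03], "dr": [0, 0, 0], "jaw": 0.4}
    - {"linear": [0, 0, 0], "dr": [0, 0, 0], "jaw": 0.4}

```text
clock: 34.78
tcp_pos: [0.5335, 0.0681, 0.2143]
orientation: [2.233, 2.207, 0.009]
contact_force: [0.8, -0.1, -0.2]
grip_width: 0.0511
```

```bash
python3 -c "
from h import *
survey('m')
go(.4125,.225,.19,4.3)
b=grab('scene','scene_m.png');cv2.imwrite('pics/p6.png',cv2.resize(b[190:350,130:360],None,fx=3.4,fy=3.4,interpolation=cv2.INTER_CUBIC))"
```

```text
blk [229.2 270.8] [412.9 224.9] 41.0 41.8 4.3
cover [ 479.9 -305.7] 116.3 164.2 78.1
t 34.83 tcp mm [532.8  67.9 212.9] yawY -0.66 w 51.6 F [-0.4  1.   0.2]
  world d mm [-120.3  157.1  -22.9] tool d mm [ 155.7 -122.2   22.7]  dr [ 0.22 -0.09 -4.96]  goal tool axes shift [ 165.7 -108.2   22.9]
```

View pics/p6.png

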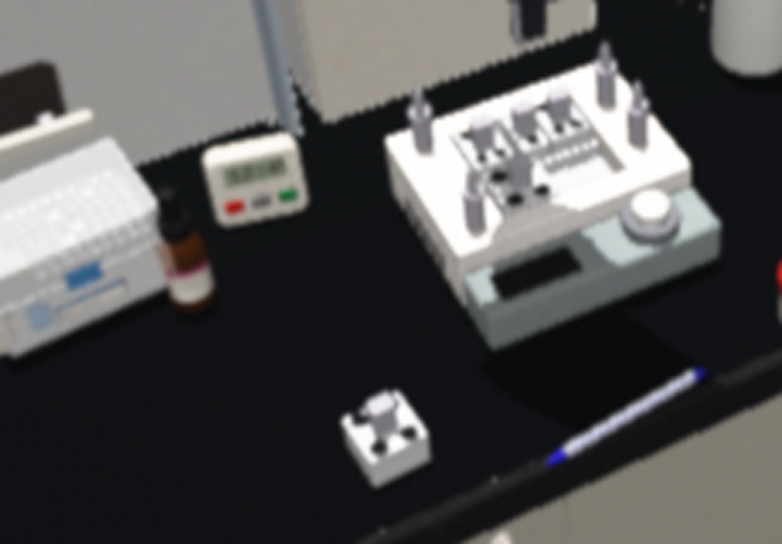

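The first 40 mm block is in the near lane (tab near crop px (518,170)), which leaves the last one, A, at crop (386,440).

drive_tool:
  commands:
    - {"linear": [0, 0, 0], "dr": [0.2, 0, -5], "jaw": 0.4}
    - {"linear": [0.041, -0.027, 0.005], "dr": [0, 0, 0], "jaw": 0.4}
    - {"linear": [0.041, -0.027, 0.005], "dr": [0, 0, 0], "jaw": 0.4}
    - {"linear": [0.041, -0.027, 0.005], "dr": [0, 0, 0], "jaw": 0.4}
    - {"linear": [0.037, -0.0245, 0.005], "dr": [0, 0, 0], "jaw": 0.4}
    - {"linear": [0, 0, 0], "dr": [0, 0, 0], "jaw": 0.4}
    - {"linear": [0, 0, 0], "dr": [0, 0, 0], "jaw": 0.4}

```text
clock: 35.75
tcp_pos: [0.4062, 0.2195, 0.1844]
orientation: [-2.127, -2.298, 0.02]
contact_force: [0.2, -0.5, -0.1]
grip_width: 0.051
```

```bash
python3 -c "
from h import *
go(.4125,.225,.1,4.3)"
```

```text
t 35.75 tcp mm [406.2 219.5 184.4] yawY 4.43 w 51.0 F [ 0.2 -0.5 -0.1]
  world d mm [  6.3   5.5 -84.4] tool d mm [ 5.1  8.1 84.3]  dr [-0.95  0.07  0.14]  goal tool axes shift [ 5.   6.7 84.4]
```

drive_tool:
  commands:
    - {"linear": [0.006, 0.0067, 0.02], "dr": [-0.9, 0.1, 0.1], "jaw": 0.4}
    - {"linear": [0, 0, 0], "dr": [0, 0, 0], "jaw": 0.4}
    - {"linear": [0, 0, 0.03], "dr": [0, 0, 0], "jaw": 0.4}
    - {"linear": [0, 0, 0.03], "dr": [0, 0, 0], "jaw": 0.4}
    - {"linear": [0, 0, 0.01], "dr": [0, 0, 0], "jaw": 0.4}
    - {"linear": [0, 0, 0], "dr": [0, 0, 0], "jaw": 0.4}

```text
clock: 36.5
tcp_pos: [0.4167, 0.2208, 0.0936]
orientation: [2.148, 2.292, -0.002]
contact_force: [0.1, -1.1, -0.4]
grip_width: 0.0517
```

```bash
python3 -c "
from h import *
go(.4125,.225,.03,4.3)"
```

```text
t 36.50 tcp mm [416.7 220.8  93.6] yawY 3.73 w 51.7 F [ 0.1 -1.1 -0.4]
  world d mm [ -4.2   4.2 -63.6] tool d mm [ 4.5 -3.9 63.6]  dr [-0.03  0.07 -0.57]  goal tool axes shift [ 4.5 -3.9 63.6]
```

drive_tool:
  commands:
    - {"linear": [0.0045, -0.004, 0.02], "dr": [0, 0.1, -0.6], "jaw": 0.4}
    - {"linear": [0, 0, 0], "dr": [0, 0, 0], "jaw": 0.4}
    - {"linear": [0, 0, 0.015], "dr": [0, 0, 0], "jaw": 0.4}
    - {"linear": [0, 0, 0], "dr": [0, 0, 0], "jaw": 0.4}

```text
clock: 37.0
tcp_pos: [0.416, 0.2256, 0.0615]
orientation: [2.137, 2.299, 0.009]
contact_force: [0.4, 0.5, 0.6]
grip_width: 0.0512
```

```bash
python3 -c "
from h import *
go(.4125,.225,.03,4.3)"
```

```text
t 37.00 tcp mm [416.  225.6  61.5] yawY 4.18 w 51.2 F [0.4 0.5 0.6]
  world d mm [ -3.5  -0.6 -31.5] tool d mm [-0.4 -3.7 31.5]  dr [ 0.32 -0.11 -0.12]  goal tool axes shift [-0.3 -3.5 31.5]
```

drive_tool:
  commands:
    - {"linear": [-0.0003, -0.0036, 0.012], "dr": [0.3, -0.1, -0.1], "jaw": 0.4}
    - {"linear": [0, 0, 0.01], "dr": [0, 0, 0], "jaw": 0.4}
    - {"linear": [0, 0, 0], "dr": [0, 0, 0], "jaw": 0.4}

```text
clock: 37.38
tcp_pos: [0.4126, 0.225, 0.0384]
orientation: [2.137, 2.302, 0.001]
contact_force: [0.2, 1.2, -0.6]
grip_width: 0.0513
```

```bash
python3 -c "
from h import *
go(.4125,.225,.029,4.3)"
```

```text
t 37.38 tcp mm [412.6 225.   38.4] yawY 4.27 w 51.3 F [ 0.2  1.2 -0.6]
  world d mm [-0.1 -0.  -9.4] tool d mm [-0.  -0.1  9.4]  dr [ 0.03 -0.01 -0.03]  goal tool axes shift [-0.  -0.1  9.4]
```

drive_tool:
  commands:
    - {"linear": [0, 0, 0.006], "dr": [0, 0, 0], "jaw": 0.4}
    - {"linear": [0, 0, 0.003], "dr": [0, 0, 0], "jaw": 0.5}
    - {"linear": [0, 0, 0], "dr": [0, 0, 0], "jaw": 0.7}
    - {"linear": [0, 0, 0], "dr": [0, 0, 0], "jaw": 1}
    - {"linear": [0, 0, 0], "dr": [0, 0, 0], "jaw": 1}
    - {"linear": [0, 0, 0], "dr": [0, 0, 0], "jaw": 1}

```text
clock: 38.12
tcp_pos: [0.4128, 0.2252, 0.029]
orientation: [2.137, 2.303, 0.001]
contact_force: [0.4, 0.4, -0.8]
grip_width: 0.011
```

drive_tool:
  commands:
    - {"linear": [0, 0, -0.03], "dr": [0, 0, 0], "jaw": 1}
    - {"linear": [0, 0, -0.05], "dr": [0, 0, 0], "jaw": 1}
    - {"linear": [0, 0, -0.05], "dr": [0, 0, 0], "jaw": 1}
    - {"linear": [0, 0, -0.03], "dr": [0, 0, 0], "jaw": 1}
    - {"linear": [0, 0, 0], "dr": [0, 0, 5], "jaw": 1}
    - {"linear": [0, 0, 0], "dr": [0, 0, 0], "jaw": 1}

```text
clock: 38.88
tcp_pos: [0.4119, 0.2244, 0.1938]
orientation: [2.236, 2.206, -0.002]
contact_force: [0.2, -0.0, -1.1]
grip_width: 0.011
```

```bash
python3 -c "
from h import *
go(.5325,.0189,.19,-.7)"
```

```text
t 38.88 tcp mm [411.9 224.4 193.8] yawY -0.78 w 11.0 F [ 0.2 -0.  -1.1]
  world d mm [ 120.6 -205.5   -3.8] tool d mm [-203.9  123.4    3.9]  dr [-0.03  0.06 -0.08]  goal tool axes shift [-204.   123.1    3.8]
```

drive_tool:
  commands:
    - {"linear": [-0.041, 0.0245, 0.001], "dr": [0, 0, 0], "jaw": 1}
    - {"linear": [-0.041, 0.0245, 0.001], "dr": [0, 0, 0], "jaw": 1}
    - {"linear": [-0.041, 0.0245, 0.001], "dr": [0, 0, 0], "jaw": 1}
    - {"linear": [-0.041, 0.0245, 0.001], "dr": [0, 0, 0], "jaw": 1}
    - {"linear": [-0.037, 0.022, 0], "dr": [0, 0, 0], "jaw": 1}
    - {"linear": [0, 0, 0], "dr": [0, 0, 0], "jaw": 1}
    - {"linear": [0, 0, 0], "dr": [0, 0, 0], "jaw": 1}

```text
clock: 39.75
tcp_pos: [0.5312, 0.0176, 0.1858]
orientation: [-2.213, -2.223, 0.007]
contact_force: [0.1, 0.2, -1.8]
grip_width: 0.0115
```

```bash
python3 -c "
from h import *
go(.5325,.0189,.11,-.7)"
```

```text
t 39.75 tcp mm [531.2  17.6 185.8] yawY 0.25 w 11.5 F [ 0.1  0.2 -1.8]
  world d mm [  1.3   1.3 -75.8] tool d mm [ 1.3  1.8 75.8]  dr [-0.38  0.01  0.95]  goal tool axes shift [ 1.4  1.3 75.8]
```

drive_tool:
  commands:
    - {"linear": [-0.001, 0.001, 0.02], "dr": [-0.4, 0, 0.9], "jaw": 1}
    - {"linear": [0, 0, 0.025], "dr": [0, 0, 0], "jaw": 1}
    - {"linear": [0, 0, 0.025], "dr": [0, 0, 0], "jaw": 1}
    - {"linear": [0, 0, 0], "dr": [0, 0, 0], "jaw": 1}
    - {"linear": [0, 0, 0], "dr": [0, 0, 0], "jaw": 1}

```text
clock: 40.38
tcp_pos: [0.5301, 0.0229, 0.1148]
orientation: [-2.219, -2.222, -0.002]
contact_force: [0.2, -0.4, -0.5]
grip_width: 0.0112
```

```bash
python3 -c "
from h import *
go(.5325,.0189,.065,-.7)"
```

```text
t 40.38 tcp mm [530.1  22.9 114.8] yawY 0.07 w 11.2 F [ 0.2 -0.4 -0.5]
  world d mm [  2.4  -4.  -49.8] tool d mm [-4.1  2.4 49.8]  dr [ 0.02 -0.09  0.77]  goal tool axes shift [-3.9  2.5 49.8]
```

drive_tool:
  commands:
    - {"linear": [-0.004, 0.0024, 0.008], "dr": [0, 0, 0.8], "jaw": 1}
    - {"linear": [0, 0, 0], "dr": [0, 0, 0], "jaw": 1}
    - {"linear": [0, 0, 0], "dr": [0, 0, 0], "jaw": 1}

```text
clock: 40.75
tcp_pos: [0.5339, 0.019, 0.1083]
orientation: [2.235, 2.206, 0.006]
contact_force: [-0.0, -0.5, -0.7]
grip_width: 0.0109
```

```bash
python3 -c "
from h import *
go(.5325,.0189,.065,-.7)"
```

```text
t 40.75 tcp mm [533.9  19.  108.3] yawY -0.76 w 10.9 F [-0.  -0.5 -0.7]
  world d mm [ -1.4  -0.1 -43.3] tool d mm [-0.2 -1.5 43.3]  dr [ 0.21 -0.08 -0.06]  goal tool axes shift [-0.1 -1.4 43.3]
```

drive_tool:
  commands:
    - {"linear": [0, -0.0014, 0.004], "dr": [0.2, -0.1, 0], "jaw": 1}
    - {"linear": [0, 0, 0.008], "dr": [0, 0, 0], "jaw": 1}
    - {"linear": [0, 0, 0.008], "dr": [0, 0, 0], "jaw": 1}
    - {"linear": [0, 0, 0.008], "dr": [0, 0, 0], "jaw": 1}

```text
clock: 41.25
tcp_pos: [0.5328, 0.0189, 0.0791]
orientation: [2.236, 2.206, 0.001]
contact_force: [0.7, 0.0, -1.3]
grip_width: 0.0111
```

```bash
python3 -c "
from h import *
go(.5325,.0189,.065,-.7)"
```

```text
t 41.25 tcp mm [532.8  18.9  79.1] yawY -0.78 w 11.1 F [ 0.7  0.  -1.3]
  world d mm [ -0.3  -0.  -14.1] tool d mm [-0.  -0.3 14.1]  dr [ 0.07  0.02 -0.08]  goal tool axes shift [-0.1 -0.3 14.1]
```

drive_tool:
  commands:
    - {"linear": [0, -0.0003, 0.006], "dr": [0, 0, 0], "jaw": 1}
    - {"linear": [0, 0, 0.005], "dr": [0, 0, 0], "jaw": 1}
    - {"linear": [0, 0, 0.002], "dr": [0, 0, 0], "jaw": 1}
    - {"linear": [0, 0, 0.001], "dr": [0, 0, 0], "jaw": 1}
    - {"linear": [0, 0, 0], "dr": [0, 0, 0], "jaw": 0.9}
    - {"linear": [0, 0, 0], "dr": [0, 0, 0], "jaw": 0.7}
    - {"linear": [0, 0, 0], "dr": [0, 0, 0], "jaw": 0.7}

```text
clock: 42.12
tcp_pos: [0.5328, 0.0191, 0.0647]
orientation: [2.235, 2.205, 0.0]
contact_force: [0.6, -0.3, -0.1]
grip_width: 0.0259
```

drive_tool:
  commands:
    - {"linear": [0, 0, -0.02], "dr": [0, 0, 0], "jaw": 0.7}
    - {"linear": [0, 0, -0.04], "dr": [0, 0, 0], "jaw": 0.7}
    - {"linear": [0, 0, -0.05], "dr": [0, 0, 0], "jaw": 0.6}
    - {"linear": [0, 0, -0.03], "dr": [0, 0, 0], "jaw": 0.4}
    - {"linear": [0, 0, 0], "dr": [0, 0, 0], "jaw": 0.4}

```text
clock: 42.75
tcp_pos: [0.5333, 0.0203, 0.2143]
orientation: [2.232, 2.206, 0.005]
contact_force: [0.5, 1.4, -0.4]
grip_width: 0.0513
```

```bash
python3 -c "
from h import *
survey('o')
go(.4795,-.3062,.2,-12);print(monitor.get_obs()['joints'].round(2))
b=grab('scene','scene_o.png');cv2.imwrite('pics/p7.png',cv2.resize(b[190:350,130:360],None,fx=3.4,fy=3.4,interpolation=cv2.INTER_CUBIC))"
```

```text
cover [ 479.9 -305.7] 116.3 164.2 78.1
t 42.80 tcp mm [532.6  20.1 213. ] yawY -0.68 w 51.2 F [0.2 0.1 0.8]
  world d mm [ -53.1 -326.3  -13. ] tool d mm [-326.9  -49.3   12.9]  dr [ 1.500e-01 -1.000e-02  1.132e+01]  goal tool axes shift [-330.2   15.9   13. ]
[ 0.39  0.33 -0.66  1.88  0.24  1.   -0.39]
```

View pics/p7.png

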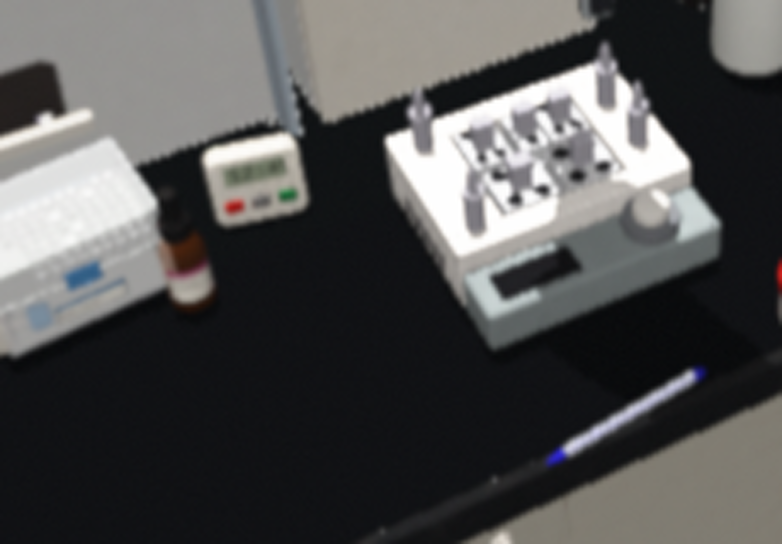

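All five blocks sit in the well, in two lanes (tabs at crop px (484,128), (524,115), (560,103) and (518,170), (580,150)), and the left side of the worktop is empty. Now the cover.

drive_tool:
  commands:
    - {"linear": [-0.0545, -0.008, 0.002], "dr": [0, 0, 0], "jaw": 0.4}
    - {"linear": [-0.0545, -0.008, 0.002], "dr": [0, 0, 0], "jaw": 0.4}
    - {"linear": [-0.0545, -0.008, 0.002], "dr": [0, 0, 0], "jaw": 0.4}
    - {"linear": [-0.0545, -0.008, 0.002], "dr": [0, 0, 0], "jaw": 0.4}
    - {"linear": [-0.0545, -0.008, 0.002], "dr": [0, 0, 0], "jaw": 0.4}
    - {"linear": [-0.05, -0.008, 0.002], "dr": [0, 0, 0], "jaw": 0.4}
    - {"linear": [0, 0, 0], "dr": [0, 0, -10.5], "jaw": 0.4}
    - {"linear": [0, 0, 0], "dr": [0, 0, -10.5], "jaw": 0.4}

```text
clock: 43.85
tcp_pos: [0.4723, -0.3096, 0.1881]
orientation: [-1.766, -2.575, 0.003]
contact_force: [-0.2, 0.3, -0.4]
grip_width: 0.0507
```

drive_tool:
  commands:
    - {"linear": [0, 0, 0], "dr": [0, 0, -10.5], "jaw": 0.4}
    - {"linear": [0, 0, 0], "dr": [0, 0, -10.5], "jaw": 0.4}
    - {"linear": [0, 0, 0], "dr": [0, 0, -10.5], "jaw": 0.4}
    - {"linear": [0, 0, 0], "dr": [0, 0, -10.5], "jaw": 0.4}
    - {"linear": [0, 0, 0], "dr": [0, 0, -10.5], "jaw": 0.4}
    - {"linear": [0, 0, 0], "dr": [0, 0, 0], "jaw": 0.4}
    - {"linear": [0, 0, 0], "dr": [0, 0, 0], "jaw": 0.4}

```text
clock: 44.72
tcp_pos: [0.4656, -0.3068, 0.1781]
orientation: [-0.415, -3.079, -0.026]
contact_force: [-0.6, 0.9, -0.0]
grip_width: 0.0511
```

```bash
python3 -c "
from h import *
go(.4795,-.3062,.1,78.1);print(monitor.get_obs()['joints'].round(2))
b=grab('scene','scene_q.png');cv2.imwrite('pics/p8.png',cv2.resize(b[140:300,340:540],None,fx=4,fy=3.7,interpolation=cv2.INTER_CUBIC))
for x in blobs('scene',b,(380,190,465,255),205,.005,amin=300): print(x[1],x[2:])"
```

```text
t 44.73 tcp mm [ 465.6 -306.8  178.1] yawY 74.64 w 51.1 F [-0.6  0.9 -0. ]
  world d mm [ 13.9   0.6 -78.1] tool d mm [-16.    3.3  77.6]  dr [ 0.76 -2.05 -3.45]  goal tool axes shift [-13.4   3.5  78.1]
[ 1.08  0.48 -0.79  1.82  0.38  1.04  1.44]
[ 494.15618896 -309.98834229] (117.26419830322266, 134.81027221679688, 77.96707916259766, 1120.6944444444443)
```

View pics/p8.png

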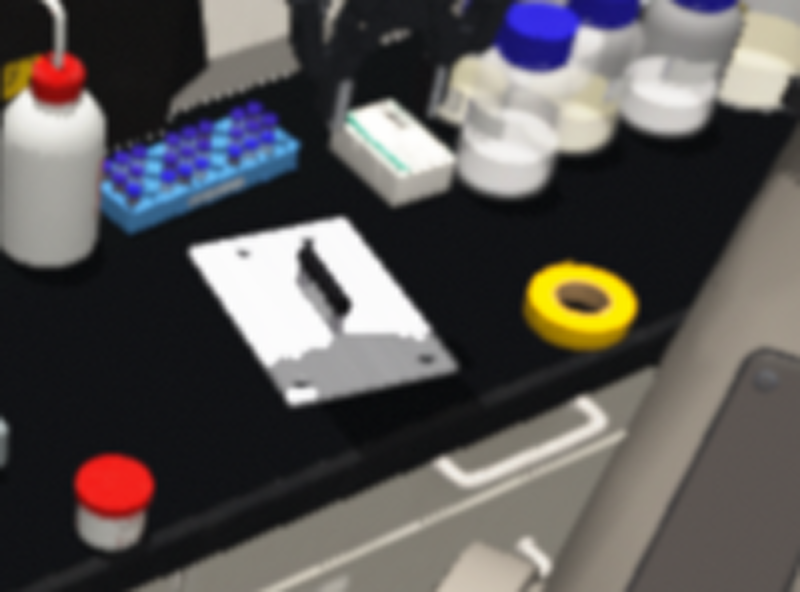

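The cover lies where it was measured (handle near crop px (325,285), partly shadowed). I'll trim the position and descend.

drive_tool:
  commands:
    - {"linear": [-0.0134, 0.003, 0.01], "dr": [0.8, -2, -3.5], "jaw": 0.4}
    - {"linear": [0, 0, 0], "dr": [0, 0, 0], "jaw": 0.4}
    - {"linear": [0, 0, 0.03], "dr": [0, 0, 0], "jaw": 0.4}
    - {"linear": [0, 0, 0.03], "dr": [0, 0, 0], "jaw": 0.4}
    - {"linear": [0, 0, 0.02], "dr": [0, 0, 0], "jaw": 0.4}
    - {"linear": [0, 0, 0], "dr": [0, 0, 0], "jaw": 0.4}
    - {"linear": [0, 0, 0], "dr": [0, 0, 0], "jaw": 0.4}

```text
clock: 45.65
tcp_pos: [0.4796, -0.3089, 0.0879]
orientation: [-0.343, -3.122, 0.005]
contact_force: [0.1, 0.5, 0.6]
grip_width: 0.0512
```

```bash
python3 -c "
from h import *
go(.4795,-.3062,.011,78.1)"
```

```text
t 45.65 tcp mm [ 479.6 -308.9   87.9] yawY 77.45 w 51.2 F [0.1 0.5 0.6]
  world d mm [ -0.1   2.7 -76.9] tool d mm [ 0.6  2.8 76.9]  dr [-0.2  -0.03 -0.65]  goal tool axes shift [ 0.6  2.6 76.9]
```

drive_tool:
  commands:
    - {"linear": [0.0006, 0.0027, 0.02], "dr": [-0.2, 0, -0.6], "jaw": 0.4}
    - {"linear": [0, 0, 0], "dr": [0, 0, 0], "jaw": 0.4}
    - {"linear": [0, 0, 0.02], "dr": [0, 0, 0], "jaw": 0.4}
    - {"linear": [0, 0, 0.01], "dr": [0, 0, 0], "jaw": 0.4}
    - {"linear": [0, 0, 0], "dr": [0, 0, 0], "jaw": 0.4}

```text
clock: 46.28
tcp_pos: [0.4802, -0.3066, 0.0358]
orientation: [0.327, 3.123, -0.001]
contact_force: [-0.4, 0.5, 0.1]
grip_width: 0.0511
```

```bash
python3 -c "
from h import *
go(.4795,-.3062,.011,78.1)"
```

```text
t 46.27 tcp mm [ 480.2 -306.6   35.8] yawY 78.04 w 51.1 F [-0.4  0.5  0.1]
  world d mm [ -0.7   0.4 -24.8] tool d mm [ 0.8  0.2 24.8]  dr [-0.04  0.07 -0.06]  goal tool axes shift [ 0.8  0.2 24.8]
```

drive_tool:
  commands:
    - {"linear": [0.0008, 0.0002, 0.012], "dr": [0, 0, 0], "jaw": 0.4}
    - {"linear": [0, 0, 0.01], "dr": [0, 0, 0], "jaw": 0.4}
    - {"linear": [0, 0, 0.002], "dr": [0, 0, 0], "jaw": 0.5}
    - {"linear": [0, 0, 0], "dr": [0, 0, 0], "jaw": 0.7}
    - {"linear": [0, 0, 0], "dr": [0, 0, 0], "jaw": 0.8}

```text
clock: 46.9
tcp_pos: [0.4799, -0.3063, 0.0105]
orientation: [0.327, 3.123, -0.001]
contact_force: [0.8, -0.8, 0.0]
grip_width: 0.0174
```

```bash
python3 -c "
from h import *
go(.4795,-.3062,.011,78.1)"
```

```text
t 46.90 tcp mm [ 479.9 -306.3   10.5] yawY 78.04 w 17.4 F [ 0.8 -0.8  0. ]
  world d mm [-0.4  0.1  0.5] tool d mm [ 0.4 -0.  -0.5]  dr [-0.04  0.11 -0.06]  goal tool axes shift [ 0.4 -0.  -0.5]
```

drive_tool:
  commands:
    - {"linear": [0, 0, 0], "dr": [0, 0, 0], "jaw": 1}
    - {"linear": [0, 0, 0], "dr": [0, 0, 0], "jaw": 1}
    - {"linear": [0, 0, 0], "dr": [0, 0, 0], "jaw": 1}
    - {"linear": [0, 0, -0.01], "dr": [0, 0, 0], "jaw": 1}
    - {"linear": [0, 0, 0], "dr": [0, 0, 0], "jaw": 1}
  force: 80

```text
clock: 47.52
tcp_pos: [0.4796, -0.3063, 0.0213]
orientation: [0.327, 3.123, -0.002]
contact_force: [-0.4, 0.3, -2.7]
grip_width: 0.0104
```

```bash
python3 -c "
from h import *
go(.4795,-.3062,.011,78.1)"
```

```text
t 47.52 tcp mm [ 479.6 -306.3   21.3] yawY 78.03 w 10.4 F [-0.4  0.3 -2.7]
  world d mm [ -0.1   0.1 -10.3] tool d mm [ 0.1  0.1 10.3]  dr [-0.05  0.1  -0.07]  goal tool axes shift [ 0.1  0.1 10.3]
```

drive_tool:
  commands:
    - {"linear": [0, 0, -0.03], "dr": [0, 0, 0], "jaw": 1}
    - {"linear": [0, 0, -0.05], "dr": [0, 0, 0], "jaw": 1}
    - {"linear": [0, 0, -0.05], "dr": [0, 0, 0], "jaw": 1}
    - {"linear": [0, 0, -0.05], "dr": [0, 0, 0], "jaw": 1}
    - {"linear": [0, 0, -0.03], "dr": [0, 0, 0], "jaw": 1}
    - {"linear": [0, 0, 0], "dr": [0, 0, 0], "jaw": 1}

```text
clock: 48.28
tcp_pos: [0.4776, -0.3056, 0.2366]
orientation: [-0.327, -3.123, 0.001]
contact_force: [-0.2, -0.2, -2.9]
grip_width: 0.0104
```

```bash
python3 -c "
from h import *
print(tri([390,164],[347,138]),tri([389,185],[354,160]))
go(.5565,.0426,.22,-.7);print(monitor.get_obs()['joints'].round(2))"
```

```text
(array([ 0.67334974, -0.19211168,  0.19179863]), np.float64(0.0013150603736767324)) (array([ 0.63515682, -0.19438542,  0.14650844]), np.float64(0.0032099287554517887))
t 48.27 tcp mm [ 477.6 -305.6  236.6] yawY 78.06 w 10.4 F [-0.2 -0.2 -2.9]
  world d mm [ 78.9 348.2 -16.6] tool d mm [ -5.2 357.   16.4]  dr [-1.100e-01 -7.000e-02  7.876e+01]  goal tool axes shift [349.2  74.7  16.6]
[ 1.11  0.41 -0.84  1.77  0.34  1.11  1.52]
```

drive_tool:
  commands:
    - {"linear": [0, 0, 0], "dr": [0, 0, 9.9], "jaw": 1}
    - {"linear": [0, 0, 0], "dr": [0, 0, 9.9], "jaw": 1}
    - {"linear": [0, 0, 0], "dr": [0, 0, 9.9], "jaw": 1}
    - {"linear": [0, 0, 0], "dr": [0, 0, 9.9], "jaw": 1}
    - {"linear": [0, 0, 0], "dr": [0, 0, 9.9], "jaw": 1}
    - {"linear": [0, 0, 0], "dr": [0, 0, 9.9], "jaw": 1}
    - {"linear": [0, 0, 0], "dr": [0, 0, 9.9], "jaw": 1}
    - {"linear": [0, 0, 0], "dr": [0, 0, 9.4], "jaw": 1}

```text
clock: 49.28
tcp_pos: [0.4682, -0.3026, 0.22]
orientation: [-2.265, -2.142, 0.015]
contact_force: [0.6, 0.7, -3.7]
grip_width: 0.0105
```

drive_tool:
  commands:
    - {"linear": [0, 0, 0], "dr": [0, 0, 0], "jaw": 1}
    - {"linear": [0, 0, 0], "dr": [0, 0, 0], "jaw": 1}

```text
clock: 49.52
tcp_pos: [0.4666, -0.3018, 0.217]
orientation: [-2.256, -2.145, 0.018]
contact_force: [-0.8, -1.2, -2.0]
grip_width: 0.0104
```

```bash
python3 -c "
from h import *
go(.5565,.0426,.24,-.7)
im=grab('top','top_r.png')
for b in blobs('top',im,(340,180,480,300),225,.215,amin=500): print('cover',b[1].round(1),round(b[2],1),round(b[3],1),round(b[4],1))
"
```

```text
t 49.52 tcp mm [ 466.6 -301.8  217. ] yawY -2.89 w 10.4 F [-0.8 -1.2 -2. ]
  world d mm [ 89.9 344.4  23. ] tool d mm [348.8  71.8 -21.1]  dr [-1.61 -0.67 -2.2 ]  goal tool axes shift [345.5  85.7 -23. ]
cover [ 468.4 -258.3] 79.3 114.7 86.8
```

View pics/top_r.png

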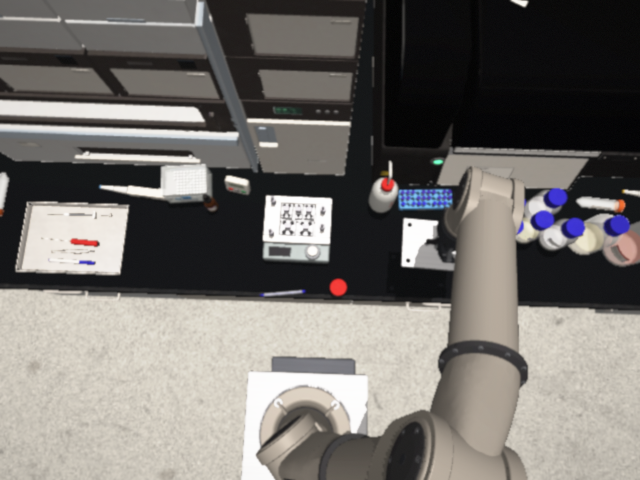

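The cover, held level and turned, now shows its wide hole pair to the left (holes near px (408,232) and (405,265)), matching the heater. The well shows all five blocks in two neat rows around px (297,222).

drive_tool:
  commands:
    - {"linear": [0, 0, -0.02], "dr": [-1.6, -0.7, -2.2], "jaw": 1}
    - {"linear": [0.049, 0.012, -0.001], "dr": [0, 0, 0], "jaw": 1}
    - {"linear": [0.049, 0.012, -0.001], "dr": [0, 0, 0], "jaw": 1}
    - {"linear": [0.049, 0.012, -0.001], "dr": [0, 0, 0], "jaw": 1}
    - {"linear": [0.049, 0.012, -0.001], "dr": [0, 0, 0], "jaw": 1}
    - {"linear": [0.049, 0.012, 0], "dr": [0, 0, 0], "jaw": 1}
    - {"linear": [0.049, 0.012, 0], "dr": [0, 0, 0], "jaw": 1}
    - {"linear": [0.045, 0.012, 0], "dr": [0, 0, 0], "jaw": 1}

```text
clock: 50.58
tcp_pos: [0.5547, 0.0396, 0.2396]
orientation: [2.228, 2.212, -0.002]
contact_force: [0.1, -0.7, -3.5]
grip_width: 0.0105
```

drive_tool:
  commands:
    - {"linear": [0, 0, 0], "dr": [0, 0, 0], "jaw": 1}
    - {"linear": [0, 0, 0], "dr": [0, 0, 0], "jaw": 1}

```text
clock: 50.82
tcp_pos: [0.5548, 0.0443, 0.2394]
orientation: [2.218, 2.225, 0.001]
contact_force: [-0.3, 1.3, -2.8]
grip_width: 0.0107
```

```bash
python3 -c "
from h import *
go(.5565,.0426,.15,-.7);print(monitor.get_obs()['joints'].round(2))
"
```

```text
t 50.83 tcp mm [554.8  44.3 239.4] yawY 0.19 w 10.7 F [-0.3  1.3 -2.8]
  world d mm [  1.7  -1.7 -89.4] tool d mm [-1.7  1.7 89.4]  dr [ 0.03 -0.02  0.89]  goal tool axes shift [-1.7  1.7 89.4]
[ 0.38  0.36 -0.71  1.8   0.26  1.08 -0.42]
```

drive_tool:
  commands:
    - {"linear": [-0.003, 0.0017, 0.02], "dr": [0, 0, 0.9], "jaw": 1}
    - {"linear": [0, 0, 0.025], "dr": [0, 0, 0], "jaw": 1}
    - {"linear": [0, 0, 0.025], "dr": [0, 0, 0], "jaw": 1}
    - {"linear": [0, 0, 0.005], "dr": [0, 0, 0], "jaw": 1}
    - {"linear": [0, 0, 0], "dr": [0, 0, 0], "jaw": 1}
    - {"linear": [0, 0, 0], "dr": [0, 0, 0], "jaw": 1}

```text
clock: 51.58
tcp_pos: [0.5556, 0.0326, 0.1584]
orientation: [2.248, 2.194, -0.006]
contact_force: [0.1, 0.2, -1.7]
grip_width: 0.0104
```

```bash
python3 -c "
from h import *
go(.5565,.0422,.14,-.7)
"
```

```text
t 51.58 tcp mm [555.6  32.6 158.4] yawY -1.38 w 10.4 F [ 0.1  0.2 -1.7]
  world d mm [  0.9   9.6 -18.4] tool d mm [ 9.7  0.7 18.3]  dr [-0.12  0.17 -0.68]  goal tool axes shift [ 9.6  0.8 18.4]
```

drive_tool:
  commands:
    - {"linear": [0.0096, 0.0008, 0.006], "dr": [-0.1, 0.2, -0.7], "jaw": 1}
    - {"linear": [0, 0, 0], "dr": [0, 0, 0], "jaw": 1}
    - {"linear": [0, 0, 0], "dr": [0, 0, 0], "jaw": 1}

```text
clock: 51.95
tcp_pos: [0.5578, 0.0434, 0.1535]
orientation: [2.232, 2.209, 0.004]
contact_force: [0.5, -0.9, -3.0]
grip_width: 0.0107
```

```bash
python3 -c "
from h import *
go(.5565,.0422,.138,-.7)
"
```

```text
t 51.95 tcp mm [557.8  43.4 153.5] yawY -0.61 w 10.7 F [ 0.5 -0.9 -3. ]
  world d mm [ -1.3  -1.2 -15.5] tool d mm [-1.2 -1.3 15.5]  dr [ 0.17 -0.06  0.09]  goal tool axes shift [-1.2 -1.2 15.5]
```

drive_tool:
  commands:
    - {"linear": [-0.0012, -0.0012, 0.006], "dr": [0.2, 0, 0.1], "jaw": 1}
    - {"linear": [0, 0, 0.006], "dr": [0, 0, 0], "jaw": 1}
    - {"linear": [0, 0, 0], "dr": [0, 0, 0], "jaw": 1}

```text
clock: 52.32
tcp_pos: [0.5565, 0.0419, 0.1407]
orientation: [-2.235, -2.207, -0.0]
contact_force: [0.2, 0.0, -4.0]
grip_width: 0.0108
```

```bash
python3 -c "
from h import *
go(.5565,.0422,.138,-.7)
b=grab('scene','scene_s.png');cv2.imwrite('pics/p9.png',cv2.resize(b[180:290,220:360],None,fx=5.4,fy=5.4,interpolation=cv2.INTER_CUBIC))
zt=monitor.get_obs()['tcp_pos'][2]-.0105+.005
for thr in(200,215,230):
  for x in blobs('scene',b,(225,180,345,260),thr,zt,amin=300): print('scene',x[1],x[2:])
a=grab('top','top_s.png');cv2.imwrite('pics/p10.png',cv2.resize(a[180:280,240:350],None,fx=6,fy=6,interpolation=cv2.INTER_CUBIC))
for thr in(200,225): 
  for x in blobs('top',a,(240,180,350,280),thr,zt,amin=300): print('top',x[1],x[2:])
"
```

```text
t 52.33 tcp mm [556.5  41.9 140.7] yawY -0.72 w 10.8 F [ 0.2  0.  -4. ]
  world d mm [ 0.   0.3 -2.7] tool d mm [0.2 0.  2.7]  dr [-0.05 -0.05 -0.02]  goal tool axes shift [0.3 0.  2.7]
scene [556.04150391  79.56468201] (90.65044403076172, 120.25127410888672, 88.30300903320312, 754.625)
scene [554.93994141 -14.19653893] (53.673919677734375, 119.32019805908203, 89.17848205566406, 550.6805555555555)
scene [556.02453613  79.51096344] (89.43112182617188, 118.20117950439453, 88.45226287841797, 720.6388888888889)
scene [554.76055908 -14.38010406] (52.51033401489258, 117.3338623046875, 89.2831802368164, 530.75)
scene [556.08685303  79.26828003] (88.04602813720703, 115.8878402709961, 88.68978881835938, 680.8194444444445)
scene [554.66296387 -14.42320633] (51.28860855102539, 115.20218658447266, 89.37507629394531, 506.18055555555554)
top [547.47930908  99.51508331] (51.196781158447266, 137.4216766357422, 89.53795623779297, 590.3611111111111)
top [547.49487305  99.64217377] (49.472259521484375, 135.90313720703125, 89.27274322509766, 526.7638888888889)
```

View pics/p9.png

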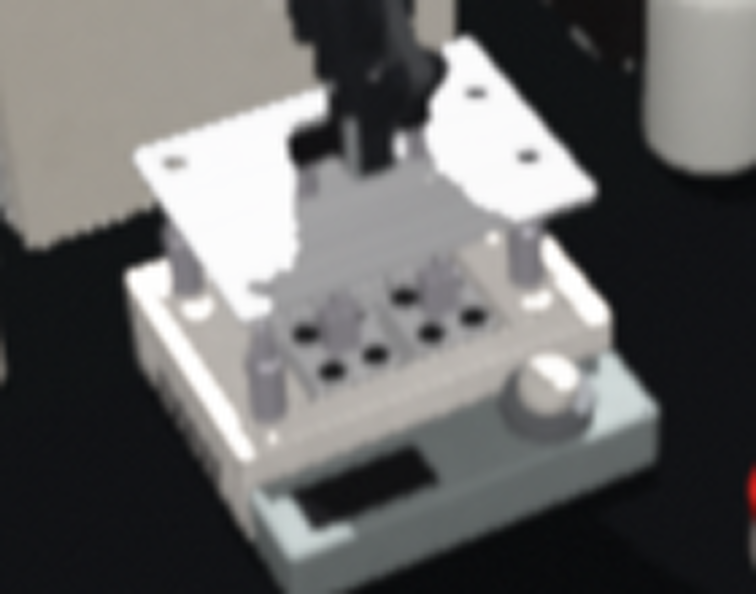

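View pics/p10.png

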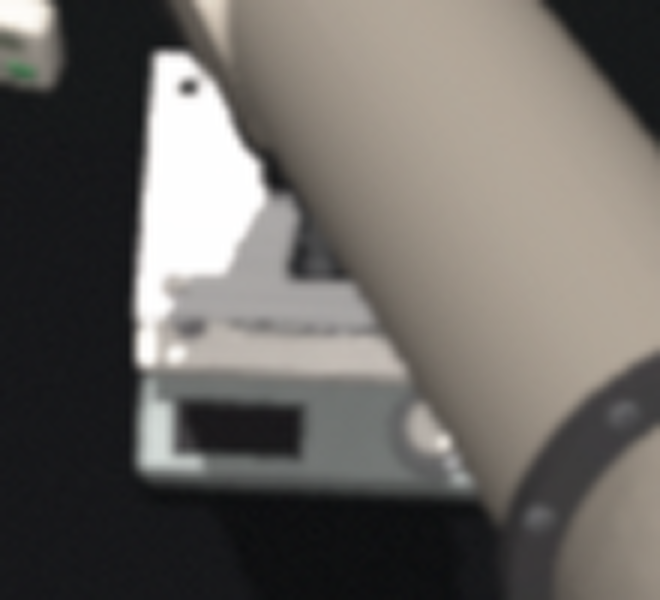

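The cover is hovering above the studs. Its hole centres show in the scene crop near (175,162), (476,92) and (529,156). I'll compare them with the post axes.

```bash
python3 -c "
from h import *
b=cv2.imread('pics/scene_s.png');g=cv2.resize(cv2.cvtColor(b,cv2.COLOR_BGR2GRAY),None,fx=6,fy=6,interpolation=cv2.INTER_CUBIC)
a=np.radians(-.7);R=np.array([[np.cos(a),-np.sin(a)],[np.sin(a),np.cos(a)]])
for (u,v),q in (((252.4,210),(44,68)),((308.1,197),(24,-68)),((318,208.9),(-24,-68))):
  x0,y0=int(u*6-18),int(v*6-15);m=255.-g[y0:y0+32,x0:x0+38];m=np.clip(m-60,0,None)
  yy,xx=np.mgrid[0:m.shape[0],0:m.shape[1]];p=((xx*m).sum()/m.sum()+x0+.5)/6-.5,((yy*m).sum()/m.sum()+y0+.5)/6-.5
  w=toplane('scene',p,.1407-.0105+.0035)[0,:2]*1000
  print(np.round(p,1),w.round(1),'cover centre',(w-R@q).round(1))
# posts in first scene picture: axis at stud tip
"
```

```text
[251.6 209.7] [602.  108.5] cover centre [557.2  41.1]
[307.7 196.8] [579.4 -27.3] cover centre [556.3  41. ]
[317.3 208.5] [531.1 -26.5] cover centre [555.9  41.2]
```

drive_tool:
  commands:
    - {"linear": [0.0008, 0.0002, 0.005], "dr": [0, 0, 0], "jaw": 1}
    - {"linear": [0, 0, 0.005], "dr": [0, 0, 0], "jaw": 1}
    - {"linear": [0, 0, 0], "dr": [0, 0, 0], "jaw": 1}

```text
clock: 52.8
tcp_pos: [0.5572, 0.0429, 0.1307]
orientation: [-2.235, -2.207, -0.001]
contact_force: [0.0, 0.0, -2.0]
grip_width: 0.0107
```

```bash
python3 -c "
from h import *
go(.5567,.0427,.1055,-.7)"
```

```text
t 52.80 tcp mm [557.2  42.9 130.7] yawY -0.73 w 10.7 F [ 0.  0. -2.]
  world d mm [ -0.5  -0.2 -25.2] tool d mm [-0.3 -0.5 25.2]  dr [ 0.02 -0.06 -0.03]  goal tool axes shift [-0.2 -0.5 25.2]
```

drive_tool:
  commands:
    - {"linear": [-0.0002, -0.0005, 0.003], "dr": [0, 0, 0], "jaw": 1}
    - {"linear": [0, 0, 0.003], "dr": [0, 0, 0], "jaw": 1}
    - {"linear": [0, 0, 0.003], "dr": [0, 0, 0], "jaw": 1}

```text
clock: 53.18
tcp_pos: [0.5569, 0.0428, 0.1213]
orientation: [-2.235, -2.207, -0.002]
contact_force: [0.5, -0.2, -2.4]
grip_width: 0.0105
```

```bash
python3 -c "
from h import *
go(.5567,.0427,.1055,-.7);print(monitor.get_obs()['moment'].round(2))"
```

```text
t 53.17 tcp mm [556.9  42.8 121.3] yawY -0.73 w 10.5 F [ 0.5 -0.2 -2.4]
  world d mm [ -0.2  -0.1 -15.8] tool d mm [-0.1 -0.2 15.8]  dr [ 0.05 -0.06 -0.03]  goal tool axes shift [-0.1 -0.2 15.8]
[-0.04 -0.04 -0.05]
```

drive_tool:
  commands:
    - {"linear": [0, 0, 0.003], "dr": [0, 0, 0], "jaw": 1}
    - {"linear": [0, 0, 0.003], "dr": [0, 0, 0], "jaw": 1}
    - {"linear": [0, 0, 0.003], "dr": [0, 0, 0], "jaw": 1}

```text
clock: 53.55
tcp_pos: [0.5569, 0.0428, 0.1117]
orientation: [-2.235, -2.207, -0.002]
contact_force: [-0.9, -0.4, -3.1]
grip_width: 0.0107
```

```bash
python3 -c "
from h import *
go(.5567,.0427,.1055,-.7);print(monitor.get_obs()['moment'].round(2))
b=grab('scene','scene_t.png');cv2.imwrite('pics/p11.png',cv2.resize(b[180:290,220:360],None,fx=5.4,fy=5.4,interpolation=cv2.INTER_CUBIC))"
```

```text
t 53.55 tcp mm [556.9  42.8 111.7] yawY -0.73 w 10.7 F [-0.9 -0.4 -3.1]
  world d mm [-0.2 -0.1 -6.2] tool d mm [-0.1 -0.2  6.2]  dr [ 0.05 -0.06 -0.03]  goal tool axes shift [-0.1 -0.2  6.2]
[-0.02 -0.02  0.02]
```

View pics/p11.png

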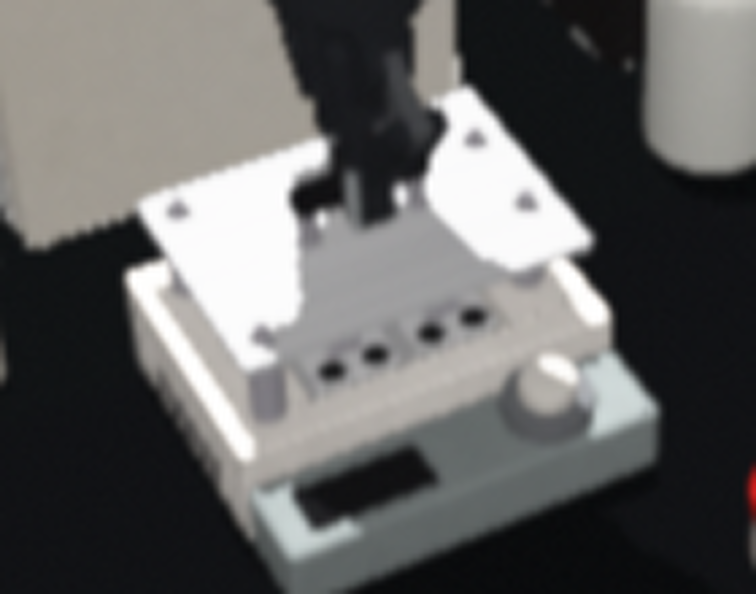

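All four studs are coming through the holes (crop px (178,208), (476,137), (527,200), (264,333)), with no contact force yet. Continuing down to the shoulders.

drive_tool:
  commands:
    - {"linear": [0, 0, 0.003], "dr": [0, 0, 0], "jaw": 1}
    - {"linear": [0, 0, 0.002], "dr": [0, 0, 0], "jaw": 1}
    - {"linear": [0, 0, 0.001], "dr": [0, 0, 0], "jaw": 1}
    - {"linear": [0, 0, 0.001], "dr": [0, 0, 0], "jaw": 1}

```text
clock: 54.1
tcp_pos: [0.5568, 0.0427, 0.1057]
orientation: [2.235, 2.207, 0.0]
contact_force: [-5.0, -1.6, 10.5]
grip_width: 0.0104
```

```bash
python3 -c "
from h import *
go(.5567,.0427,.1055,-.7);print(monitor.get_obs()['moment'].round(2))"
```

```text
t 54.10 tcp mm [556.8  42.7 105.7] yawY -0.74 w 10.4 F [-5.  -1.6 10.5]
  world d mm [-0.1 -0.  -0.2] tool d mm [-0.  -0.1  0.2]  dr [ 0.02  0.02 -0.04]  goal tool axes shift [-0.  -0.1  0.2]
[-0.33  1.03 -0.03]
```

drive_tool:
  commands:
    - {"linear": [0, 0, 0], "dr": [0, 0, 0], "jaw": 0.9}
    - {"linear": [0, 0, 0], "dr": [0, 0, 0], "jaw": 0.6}
    - {"linear": [0, 0, 0], "dr": [0, 0, 0], "jaw": 0.6}
    - {"linear": [0, 0, -0.02], "dr": [0, 0, 0], "jaw": 0.6}
    - {"linear": [0, 0, -0.03], "dr": [0, 0, 0], "jaw": 0.6}
    - {"linear": [0, 0, -0.04], "dr": [0, 0, 0], "jaw": 0.6}
    - {"linear": [0, 0, 0], "dr": [0, 0, 0], "jaw": 1}
    - {"linear": [0, 0, 0], "dr": [0, 0, 0], "jaw": 1}
  force: 40

```text
clock: 55.1
tcp_pos: [0.5586, 0.0439, 0.2041]
orientation: [2.232, 2.205, 0.008]
contact_force: [0.6, -0.3, -0.2]
grip_width: 0.0004
```

```bash
python3 -c "
from h import *
a=np.radians(-.7);k=np.array([556.5,42.6])+[-86*np.cos(a)+-45*np.sin(a)*-1,-86*np.sin(a)-45*np.cos(a)]
print('key',k)
b=grab('scene','scene_u.png');cv2.imwrite('pics/p12.png',cv2.resize(b[180:290,220:360],None,fx=5.4,fy=5.4,interpolation=cv2.INTER_CUBIC))
for thr in(215,230):
  for x in blobs('scene',b,(225,180,345,260),thr,.1,amin=300): print('scene',x[1],x[2:])
a=grab('top','top_u.png')
# key top: bright blob in the first top image
a0=cv2.imread('pics/top0.png')
for z in(.045,.05,.055,.06):
  for n,im,bx in(('top',a0,(300,243,325,262)),('scene',cv2.imread('pics/scene0.png'),(308,240,336,266))):
    for x in blobs(n,im,bx,225,z,amin=10): print(n,z,x[0],x[1],x[2:4])
go(k[0]/1000,k[1]/1000,.1,-.7)"
```

```text
key [469.95665317  -1.34597956]
scene [536.67089844  52.55129242] (184.94430541992188, 158.51788330078125, 88.9615478515625, 1703.5)
scene [543.85412598  52.41677475] (183.80677795410156, 142.21461486816406, 89.13578033447266, 1557.0555555555557)
top 0.045 [312.07264957 250.23717949] [475.1350708   -0.54953957] (24.06873893737793, 25.891712188720703)
scene 0.045 [320.92728238 249.50265393] [485.75686646 -10.61074829] (25.150169372558594, 26.584375381469727)
scene 0.045 [316.63385417 242.17083333] [505.11325073 -15.09460831] (53.247596740722656, 29.44185447692871)
top 0.05 [312.07264957 250.23717949] [474.15319824  -0.68515968] (23.973861694335938, 25.789636611938477)
scene 0.05 [320.92728238 249.50265393] [481.56741333  -8.2136364 ] (25.00385284423828, 26.42986297607422)
scene 0.05 [316.63385417 242.17083333] [500.81121826 -12.67145729] (52.9379768371582, 29.270647048950195)
top 0.055 [312.07264957 250.23717949] [473.1713562   -0.82078171] (23.87896156311035, 25.68756866455078)
scene 0.055 [320.92728238 249.50265393] [477.37792969  -5.81659317] (24.85774803161621, 26.27518081665039)
scene 0.055 [316.63385417 242.17083333] [496.50927734 -10.24838638] (52.628360748291016, 29.09945297241211)
top 0.06 [312.07264957 250.23717949] [472.18945312  -0.95639992] (23.78409767150879, 25.585498809814453)
scene 0.06 [320.92728238 249.50265393] [473.1885376   -3.41948128] (24.71138572692871, 26.120704650878906)
scene 0.06 [316.63385417 242.17083333] [492.20733643  -7.8253212 ] (52.31873321533203, 28.928251266479492)
t 55.20 tcp mm [558.6  44.1 203.6] yawY -0.67 w -0.1 F [0.1 0.  0.1]
  world d mm [ -88.7  -45.5 -103.6] tool d mm [-46.6 -88.7 103. ]  dr [ 0.34 -0.07  0.03]  goal tool axes shift [-46.5 -88.1 103.6]
```

View pics/p12.png

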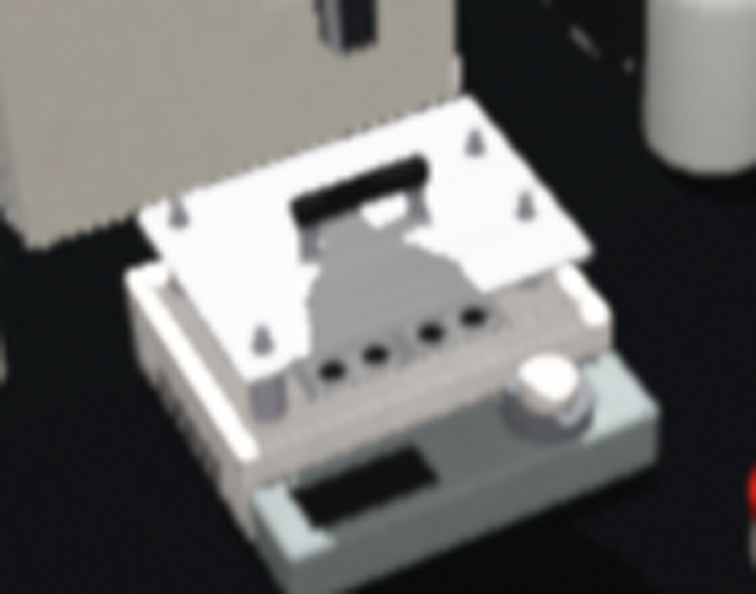

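The cover is down on the shoulders with all four studs standing through it (crop px (178,212), (476,140), (527,205), (263,338)), and the gripper is clear with shut jaws. Next is the key.

drive_tool:
  commands:
    - {"linear": [-0.0235, -0.044, 0.01], "dr": [0.3, 0, 0], "jaw": 1}
    - {"linear": [-0.0235, -0.044, 0.01], "dr": [0, 0, 0], "jaw": 1}
    - {"linear": [0, 0, 0], "dr": [0, 0, 0], "jaw": 1}
    - {"linear": [0, 0, 0], "dr": [0, 0, 0], "jaw": 1}

```text
clock: 55.7
tcp_pos: [0.4664, -0.0025, 0.18]
orientation: [-2.23, -2.206, 0.002]
contact_force: [0.3, 0.4, -0.2]
grip_width: -0.0001
```

```bash
python3 -c "
from h import *
print(tri([312.07,250.24],[320.93,249.5]))
go(.47,-.0013,.1,-.7)"
```

```text
(array([ 0.47117183, -0.00174704,  0.06304576]), np.float64(0.0013390424696762594))
t 55.70 tcp mm [466.4  -2.5 180. ] yawY -0.63 w -0.1 F [ 0.3  0.4 -0.2]
  world d mm [  3.6   1.2 -80. ] tool d mm [ 1.  4. 80.]  dr [-0.25 -0.16  0.07]  goal tool axes shift [ 1.3  3.6 80. ]
```

drive_tool:
  commands:
    - {"linear": [0.001, 0.003, 0.02], "dr": [-0.2, -0.2, 0], "jaw": 1}
    - {"linear": [0, 0, 0], "dr": [0, 0, 0], "jaw": 1}
    - {"linear": [0, 0, 0.025], "dr": [0, 0, 0], "jaw": 1}
    - {"linear": [0, 0, 0.025], "dr": [0, 0, 0], "jaw": 1}
    - {"linear": [0, 0, 0], "dr": [0, 0, 0], "jaw": 1}
    - {"linear": [0, 0, 0], "dr": [0, 0, 0], "jaw": 1}

```text
clock: 56.45
tcp_pos: [0.4759, 0.0021, 0.112]
orientation: [2.229, 2.212, 0.009]
contact_force: [0.5, 0.5, -0.9]
grip_width: 0.0001
```

```bash
python3 -c "
from h import *
go(.47,-.0013,.085,-.7)"
```

```text
t 56.45 tcp mm [475.9   2.1 112. ] yawY -0.45 w 0.1 F [ 0.5  0.5 -0.9]
  world d mm [ -5.9  -3.4 -27. ] tool d mm [-3.5 -6.  26.9]  dr [ 0.29 -0.17  0.25]  goal tool axes shift [-3.5 -5.9 27. ]
```

drive_tool:
  commands:
    - {"linear": [-0.0034, -0.0059, 0.015], "dr": [0.3, -0.2, 0.2], "jaw": 1}
    - {"linear": [0, 0, 0], "dr": [0, 0, 0], "jaw": 1}
    - {"linear": [0, 0, 0.01], "dr": [0, 0, 0], "jaw": 1}
    - {"linear": [0, 0, 0], "dr": [0, 0, 0], "jaw": 1}

```text
clock: 56.95
tcp_pos: [0.4709, -0.0016, 0.0871]
orientation: [2.233, 2.206, 0.001]
contact_force: [0.4, 0.3, 0.3]
grip_width: -0.0001
```

```bash
python3 -c "
from h import *
go(.47,-.0013,.07,-.7)
b=grab('scene','scene_v.png');cv2.imwrite('pics/p13.png',cv2.resize(b[180:290,250:390],None,fx=5.4,fy=5.4,interpolation=cv2.INTER_CUBIC))"
```

```text
t 56.95 tcp mm [470.9  -1.6  87.1] yawY -0.69 w -0.1 F [0.4 0.3 0.3]
  world d mm [ -0.9   0.3 -17.1] tool d mm [ 0.3 -0.9 17.1]  dr [0.13 0.07 0.01]  goal tool axes shift [ 0.3 -0.9 17.1]
```

View pics/p13.png

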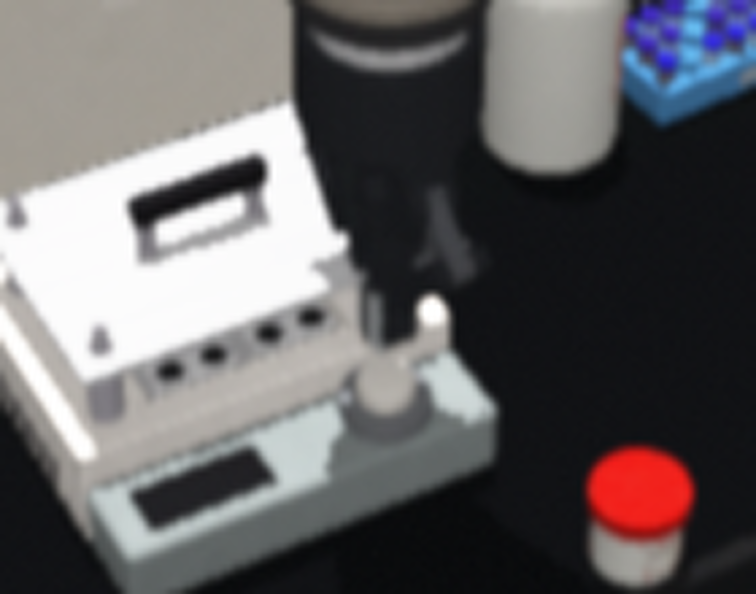

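The shut fingertips are right over the key (crop px (390,340) above the key at (388,385)), clear of the cover. I'll press in small steps.

drive_tool:
  commands:
    - {"linear": [0, -0.0009, 0.01], "dr": [0.1, 0, 0], "jaw": 1}
    - {"linear": [0, 0, 0.006], "dr": [0, 0, 0], "jaw": 1}
    - {"linear": [0, 0, 0], "dr": [0, 0, 0], "jaw": 1}

```text
clock: 57.38
tcp_pos: [0.4706, -0.0014, 0.0704]
orientation: [2.233, 2.207, 0.001]
contact_force: [0.3, -0.3, -0.4]
grip_width: -0.0003
```

drive_tool:
  commands:
    - {"linear": [0, 0, 0.003], "dr": [0, 0, 0], "jaw": 1}
    - {"linear": [0, 0, 0.003], "dr": [0, 0, 0], "jaw": 1}

```text
clock: 57.62
tcp_pos: [0.4709, -0.0013, 0.0643]
orientation: [2.233, 2.207, 0.001]
contact_force: [-0.8, -0.4, 0.3]
grip_width: 0.0001
```

```bash
python3 -c "
from h import *
go(.47,-.0013,.06,-.7)"
```

```text
t 57.62 tcp mm [470.9  -1.3  64.3] yawY -0.68 w 0.1 F [-0.8 -0.4  0.3]
  world d mm [-0.9  0.  -4.3] tool d mm [ 0.  -0.9  4.3]  dr [0.12 0.05 0.02]  goal tool axes shift [ 0.  -0.9  4.3]
```

drive_tool:
  commands:
    - {"linear": [0, -0.0005, 0.002], "dr": [0, 0, 0], "jaw": 1}
    - {"linear": [0, 0, 0.002], "dr": [0, 0, 0], "jaw": 1}

```text
clock: 57.88
tcp_pos: [0.4709, -0.0014, 0.0604]
orientation: [2.233, 2.206, 0.002]
contact_force: [-1.4, -0.4, 2.3]
grip_width: -0.0
```

drive_tool:
  commands:
    - {"linear": [0, 0, 0.002], "dr": [0, 0, 0], "jaw": 1}
    - {"linear": [0, 0, 0.002], "dr": [0, 0, 0], "jaw": 1}

```text
clock: 58.12
tcp_pos: [0.4711, -0.0014, 0.0574]
orientation: [2.232, 2.205, 0.001]
contact_force: [-9.2, -1.4, 35.7]
grip_width: 0.0004
```

The force rose to 36 N at z = 57.4 mm, about 6 mm below the measured key top (63 mm), so the key is at its stop. Releasing and retreating.

drive_tool:
  commands:
    - {"linear": [0, 0, -0.005], "dr": [0, 0, 0], "jaw": 1}
    - {"linear": [0, 0, -0.02], "dr": [0, 0, 0], "jaw": 1}
    - {"linear": [0, 0, -0.04], "dr": [0, 0, 0], "jaw": 1}
    - {"linear": [0, 0, -0.05], "dr": [0, 0, 0], "jaw": 1}
    - {"linear": [0, 0, -0.05], "dr": [0, 0, 0], "jaw": 1}
    - {"linear": [-0.05, 0, 0], "dr": [0, 0, 0], "jaw": 1}
    - {"linear": [-0.05, 0, 0], "dr": [0, 0, 0], "jaw": 1}
    - {"linear": [-0.05, 0, 0], "dr": [0, 0, 0], "jaw": 1}

```text
clock: 59.12
tcp_pos: [0.4697, -0.1504, 0.2284]
orientation: [2.219, 2.216, 0.002]
contact_force: [0.6, -0.2, -0.3]
grip_width: 0.0001
```

drive_tool:
  commands:
    - {"linear": [-0.05, 0, 0], "dr": [0, 0, 0], "jaw": 1}
    - {"linear": [-0.05, 0, 0], "dr": [0, 0, 0], "jaw": 1}
    - {"linear": [-0.04, 0, 0], "dr": [0, 0, 0], "jaw": 1}
    - {"linear": [0, 0, 0], "dr": [0, 0, 0], "jaw": 1}
    - {"linear": [0, 0, 0], "dr": [0, 0, 0], "jaw": 1}

```text
clock: 59.75
tcp_pos: [0.4669, -0.2988, 0.2271]
orientation: [2.228, 2.209, 0.0]
contact_force: [0.4, 0.2, -1.0]
grip_width: -0.0001
```

```bash
python3 -c "
from h import *
o,_=st();print(o['clock'],o['tcp_pos'],np.abs(o['qvel']).max())
b=grab('scene','scene_w.png');a=grab('top','top_w.png')
c=np.zeros((560,800,3),np.uint8)
c[:500,:400]=cv2.resize(b[180:305,240:340],None,fx=4,fy=4,interpolation=cv2.INTER_CUBIC)
c[:400,400:800]=cv2.resize(a[185:285,245:345],None,fx=4,fy=4,interpolation=cv2.INTER_CUBIC)
cv2.imwrite('pics/p14.png',c)
for thr in(215,225,235):
  for x in blobs('top',a,(255,180,345,246),thr,.1,amin=300): print('top',x[1],x[2:])
for z in(.063,):
  for n,im,bx in(('top',a,(300,243,325,262)),('scene',b,(308,243,336,266))):
    for x in blobs(n,im,bx,225,z,amin=10): print('key',n,x[0],x[1],x[2:4])
"
```

```text
59.75 [ 0.46688316 -0.29880448  0.22706691] 0.014564377495757837
top [550.7421875  40.2350235] (175.0486297607422, 130.141845703125, 89.08235931396484, 2811.4583333333335)
top [550.85003662  40.25391006] (174.3538055419922, 129.57911682128906, 89.05888366699219, 2773.1944444444443)
top [550.87670898  40.166008  ] (173.9702911376953, 128.74497985839844, 89.04301452636719, 2730.972222222222)
key top [312.04979036 250.21121593] [471.60653687  -1.18503284] (25.425668716430664, 24.747406005859375)
key scene [320.89451477 249.52004219] [470.67822266  -1.97525215] (24.61464500427246, 26.02800178527832)
```

View pics/p14.png

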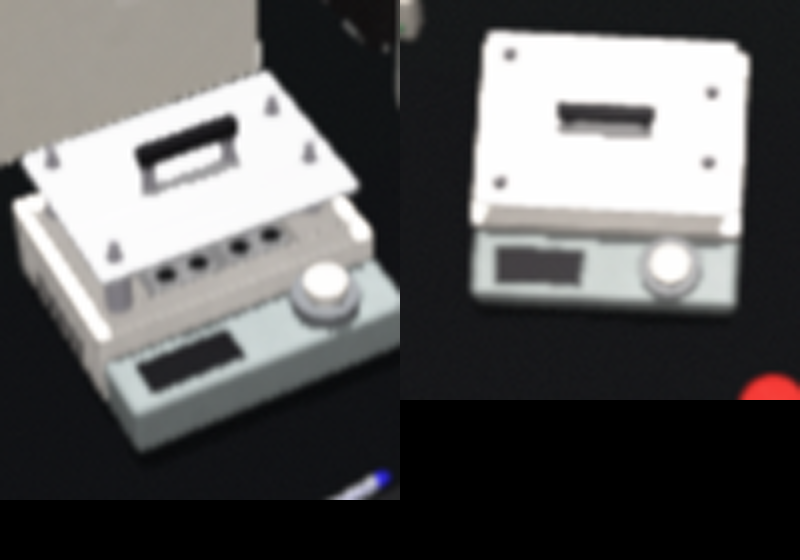

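View pics/scene_w.png

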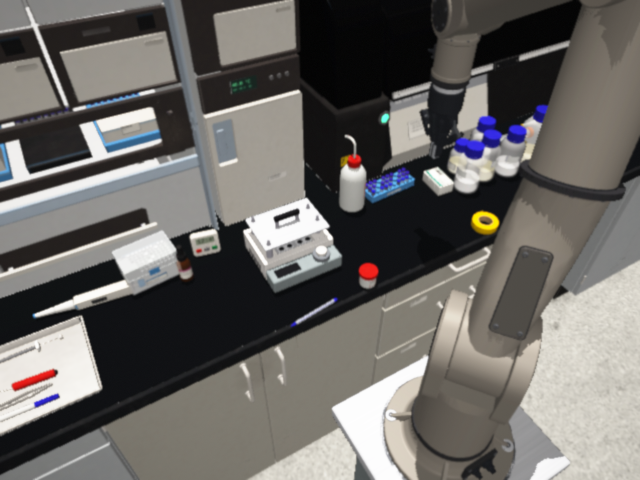

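The cover lies flat with four studs through it, the key is back at its released pixel in both views, and the bystanders are in place. Handing in.

```bash
python3 -c "
from bench import job
print(job.hand_in())"
```

```text
the job is handed in; nothing more can be done
None
```

The heater is packed, covered and started, and I handed the job in at about 60 s of the 210 s allowed.

- **Blocks:** Five were standing on the worktop (one 20 mm, two 30 mm, two 40 mm). The 30, 20 and 30 mm blocks went into the far lane and the two 40 mm blocks into the near lane. The last view before the cover went on showed all five upright in two rows, and nothing was left on the left side of the worktop.
- **Cover:** I turned it about 79° and lowered it onto the studs. A contact force of about 10 N came up with its underside at about 95 mm, the height of the shoulders. The final views show all four studs through the holes and the cover level.
- **Start key:** I pressed it with shut fingers after the cover was on. It stopped at about 36 N, roughly 6 mm below its measured top, and afterwards stood at its starting pixel again in both views.
- **Other things on the worktop:** By eye, the jar, dropper, tape roll and filter pack look unmoved in the last picture; I did not measure them. I never saw a block or the cover knocked aside.

**Limits of these checks:**
- The two cameras disagreed by about 1 mm on the heater and the cover, so I used averages.
- I judged "key fully down" from force and height only, because the gripper hid the key while it was pressed.
- The final top-view outline of the cover could not be used as a size check, because the white housing ran into it.

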